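# Line up the third carving, then hold the display case's latch back with its key

## Task

The three dark carvings are going back into the display case: stand the horned one upright on the grey felt runner, midway between the other two and in line with them, and let go of it. Then take the red-headed key from the key block, push it fully home in the case's lock - the wafers inside are sticky, so it wants wiggling past them - and turn it a quarter turn clockwise so that the latch draws back. Finish still holding the key turned, because the sprung latch snaps shut if you let go and a colleague is about to lift the lid; leave the other two carvings and the other keys where they are.

Things in the scene. Friction and masses are not known exactly. Their poses are not given: they have to be found in the camera images.
- horned_mid (a point): the carving to move: ink-black turned figure 78 mm tall, a short horn curling to one side at its top (own +x). Foot 35 mm across; straight body to grip, 29 mm across, from 22 to 48 mm above its underside, narrower above. Stands on a loose pale wooden box lid (100 x 150 x 14 mm). This point: on its axis, 36 mm above its underside; z up.
- knobbed_mid (a point): one of the two carvings already on the runner: ink-black, 70 mm tall, knobs all over its head, foot 35 mm across, loose, 0.12 kg. This point: on its axis, 36 mm above its underside. Must not be disturbed.
- domed_mid (a point): the other carving already on the runner: ink-black, 67 mm tall, domed head, foot 35 mm across, loose. This point: on its axis, 36 mm above its underside. Must not be disturbed.
- runner_mid (a point): middle of the top of the grey felt runner, a fixed mat 110 x 260 mm and 3 mm thick; its y axis runs along its length, x across. The two standing carvings are 85 mm either side of this point along y, give or take 3 mm.
- red_key_grip (a point): middle of the key's red head: 9 mm thick (own x), 28 mm wide (y), 36 mm tall (z, up). The key stands blade down in the key block (fixed dark wood, 46 x 154 x 34 mm). A round collar (17.6 mm across, 3 mm thick), its underside 25 mm below this point, rests on the block; under it is the blade. Both edges alike: half a turn about z makes no difference. 0.03 kg.
- red_key_tip (a point): tip of the red key's blade, 53 mm below red_key_grip on the key's axis, same axes. Blade 28 mm long, 10.6 mm wide (y), 3 mm thick (x), narrowing to a 90 degree point over its last 5 mm.
- black_key_grip (a point): middle of the black head of another key in the block, same size; leave it.
- blue_key_grip (a point): middle of the blue head of another key in the block, same size; leave it. The three stand in a row along their own widths, 48 mm apart, in any order.
- case: the display case, fixed: wooden box with a glass lid, 300 mm deep (own x) by 420 mm wide (y), front towards -x. Origin: middle of its underside. The lock sits in the middle of the front rail (rail top 100 mm, lock face 119 mm above the table, steel lock case 48 x 68 mm around it).
- keyway (a point): middle of the keyway's mouth in the lock's face, fixed to the case; z up out of the lock, the key goes straight down. At rest the keyway lies along this point's y: 12.2 x 4.6 mm, mouth chamfered 1.3 mm. Fully home, the key's collar meets the face and red_key_tip is 28 mm below this point. A brass ring round the plug (inner radius 11 mm) stands 3.5 mm above the face.
- lock_plug (a joint): turn of the lock plug, rad: 0 locked, grows clockwise seen from above, stop at 1.57. Blocked until the key is home. A spring turns it back (0.08 N m at a quarter turn); the key has 0.2 rad of play in it. Two sticky wafers catch the blade as its tip passes 8 to 14 and 17 to 23 mm deep: a straight push takes 15 to 30 N there; twisted to and fro by 0.1 to 0.15 rad it slips past more easily.
- latch (a joint): latch bolt over the lid's front frame, m: 0 thrown, 0.009 fully drawn back; moves with the plug (9 mm per quarter turn).
- horned: the horned carving as a body, origin at the middle of its underside.
- red_key: the red key as a body, origin at its blade tip.
There are look-alikes about, which are no part of the job. What is shaped like the horned but pink or yellow is not meant.

How it is judged:
On the way, in this order (a step that is already met when the one before it is completed fails the run):
1. the horned carving stands upright on the felt runner midway between the other two, let go (x of horned_mid in the frame of runner_mid between -0.015 and 0.015 m and y of horned_mid in the frame of runner_mid between -0.015 and 0.015 m and angle between horned_mid's own z axis and vertical below 0.12 rad and height (world z) of horned_mid below 0.043 m and contact force between the fingers and horned below 0.2 N and linear speed of horned below 0.02 m/s), for 0.3 s.
2. the red key is fully home in the lock, not yet turned (z of red_key_tip in the frame of keyway below -0.0255 m and horizontal distance between red_key_tip and keyway below 0.004 m and angle between red_key_grip's own z axis and vertical below 0.15 rad and value of joint lock_plug below 0.4 rad), for 0.1 s.
3. the key, fully home, is turned a quarter and held, with the latch drawn back (z of red_key_tip in the frame of keyway below -0.0255 m and horizontal distance between red_key_tip and keyway below 0.004 m and angle between red_key_grip's own z axis and vertical below 0.15 rad and value of joint lock_plug above 1.2 rad and value of joint latch above 0.0065 m and contact force between the fingers and red_key above 1 N), for 0.3 s.
At the end, for the whole second after the job is handed in: The horned carving stands upright (within 7 degrees), let go and still, within 15 mm of the runner's middle; the red key is fully home (within 2.5 mm), gripped (over 1 N), with the plug held turned by more than 1.2 rad (69 degrees) and the latch drawn back more than 6.5 mm (all of step 1 and all of step 3); the arm keeps its last pose, push and grip.
It fails at once if one of the two carvings on the runner is knocked over or shifted by more than 20 mm ((distance of knobbed_mid from where it was at the start of the episode above 0.02 m or angle between knobbed_mid's own z axis and vertical above 0.3 rad) or (distance of domed_mid from where it was at the start of the episode above 0.02 m or angle between domed_mid's own z axis and vertical above 0.3 rad)).
It fails at once if another key is moved by more than 10 mm (distance of any of black_key_grip, blue_key_grip from where it was at the start of the episode above 0.01 m).
It also fails if it takes over 72 s, if anything falls off the work surface, if the arm or the gripper's body presses on something with over 40 N, if the wrist force passes 120 N, or if a joint passes its speed limit or range.

## Robot

A 7-joint arm with a two-finger parallel gripper is mounted at the origin on the work surface. World frame = base frame: x ahead of the robot, y to its left, z up, the work surface at z = 0. Lengths are in m, angles in rad, forces in N, time in s.
With the tool pointing down it reaches from about 0.35 to 0.9 m from the base axis. Payload 8.1 kg.
Tool frame: the origin (TCP) lies midway between the tips of the shut fingers; the grasp point (between the pads) lies behind it (manip.hold_point_z is the x of the grasp point in the tool frame, in m); x points along the fingers, y is the direction in which the jaws open and shut, and the axes are right-handed (so a half turn about x gives the same grasp; the last joint's range is limited). The gripper opens to 85 mm and grips with 20 to 120 N. Pads are 22 mm wide; open, the fingers measure 114 mm over their backs; the gripper's body (76 mm by 85 mm) begins 54 mm behind the grasp point. The pads swing forward as they close: fully open they stand 13 mm farther back than shut.
Start: joints at [1.038, 0.434, 0.025, 1.573, -0.012, 1.134, -0.075], TCP at [0.26, -0.568, 0.195] pointing down, gripper open.
Joint ranges: [-2.62, 2.62], [-0.44, 2.09], [-1.27, 1.32], [0.08, 2.57], [-1.32, 4.46], [0.12, 2], [-2.74, 2.74]. Speed limits (rad/s): [2.22, 2.22, 3.01, 3.01, 3.14, 3.14, 3.14].

## Interface

Orientations are given as a unit quaternion [x, y, z, w].
In Python, from rig import readout, viewer, manip gives the robot as it stands. The module is installed in compiled form; this text tells all that it offers.
- The arm moves only by the tool arm_command, never from a script. Its argument "motion" is a list of rows, each an object of numbers: "fingers": the closure, from -1 (fully open) to 1 (shut); "dx", "dy", "dz": the shift along the world's x, y, z in mm; "spin": the turn about the world's z in degrees. A call has 1 to 12 rows; each row is the pose to reach, as a shift and turn from the pose commanded when the call began; what a row does not reach only later rows make up. A row lasts 1/12 s, in which the tool goes at most 41.7 mm and 7.16 degrees, less where a joint would pass 70% of its speed; a pose out of reach is approached as far as the arm can. A call with a gripper value outside its range is refused whole. The fingers move at their own pace and stop on an object; "grip_force" is the grip in N (left out, the last holds). Time passes only in rows, so rows that repeat a pose let the fingers close. It gives the time, the measured TCP pose, the force and the opening at its end, in the units of the state.
- readout.get_obs(): the state, without advancing time (a new reading comes with each control period).
- viewer.read_camera(name): name is "scene" or "top"; returns a dict with "frame" (420x560x3 uint8, red, green, blue), "intrinsics" (3x3 intrinsics, pixels), "D" ([k1, k2, p1, p2, k3] as OpenCV has them; the pictures are not rectified), "camera_from_world" (4x4, takes a point from world to camera coordinates). Camera axes: x right, y up, looking along -z (the intrinsics and any distortion apply to the point x, -y, -z); pixel columns grow to the right and rows downward; lengths in m; the calibration is good to about 2 mm. A picture is of the moment at which its call begins. There is no depth.
- manip.finish_job(): hands the job in, once; it reports no verdict.
The state is a dict: "time": time; "joints": joint angles; "qd": joint speeds; "tau": joint torques, N m; "tcp_pos": TCP position; "ee_rot": TCP orientation; "contact_force": force on the tool from outside, world axes, zero at the start; "ft_torque": the same for the moment, N m; "gripper_width": finger opening in m.
Only numpy, scipy, OpenCV 4.12 (cv2) and the standard library are available. Lean on these libraries where they do the work, as an engineer would, in place of code of your own. Each camera call takes 0.05 s, during which the arm holds its last target.

## Working session

There is one attempt and no reset: what is moved stays moved. The work goes in short steps, Python scripts to look and compute and a tool call to move; the robot and the scene stay as the last step left them, time stands still between calls to the robot, and variables do not carry over. Pictures are saved under pics/ and viewed, and the job is handed in when it is done.

Besides the shell and the picture viewer there is one more tool, called after "Call:" as name(argument=value, ...), one argument or row to a line, values as JSON. arm_command: Moves the arm, as the interface text tells. Its arguments: {"type":"object","properties":{"motion":{"type":"array","items":{"type":"object","properties":{"fingers":{"type":"number"},"dx":{"type":"number"},"dy":{"type":"number"},"dz":{"type":"number"},"spin":{"type":"number"}}}},"grip_force":{"type":"number"}},"required":["motion"]}

```bash
mkdir -p pics; cat > h.py <<'E'
import numpy as np, cv2
from rig import readout, viewer, manip
def grab(n):
    c=viewer.read_camera(n); return c
def save(c,fn): cv2.imwrite('pics/'+fn, cv2.cvtColor(c['frame'],cv2.COLOR_RGB2BGR))
def ray(c,uv):
    K=np.array(c['intrinsics'],float);D=np.array(c['D'],float)
    p=cv2.undistortPoints(np.array(uv,float).reshape(-1,1,2),K,D).reshape(-1,2)
    T=np.array(c['camera_from_world']);R=T[:3,:3];t=T[:3,3]
    d=np.c_[p[:,0],-p[:,1],-np.ones(len(p))]
    return -R.T@t, d@R
def onz(c,uv,z):
    o,d=ray(c,uv); return o+d*((z-o[2])/d[:,2])[:,None]
def proj(c,P):
    T=np.array(c['camera_from_world']);q=np.array(P,float).reshape(-1,3)@T[:3,:3].T+T[:3,3]
    q=q*[1,-1,-1]
    return cv2.projectPoints(q,np.zeros(3),np.zeros(3),np.array(c['intrinsics'],float),np.array(c['D'],float))[0].reshape(-1,2)
E
python3 - <<'E'
from h import *
for n in('scene','top'):
    c=grab(n);save(c,n+'0.png');T=np.array(c['camera_from_world']);print(n,c['intrinsics'],c['D'],-T[:3,:3].T@T[:3,3],T[:3,:3].round(3))
print(readout.get_obs(),manip.hold_point_z)
E
```

```text
scene [[445.55076509   0.         284.19563964]
 [  0.         445.55076509 209.17181535]
 [  0.           0.           1.        ]] [-0.13275594  0.          0.          0.          0.        ] [1.23274646 0.52960801 0.81130949] [[-0.628  0.778  0.016]
 [-0.512 -0.429  0.744]
 [ 0.585  0.459  0.668]]
top [[398.26611506   0.         275.63622975]
 [  0.         398.26611506 205.63599421]
 [  0.           0.           1.        ]] [-0.02752064  0.          0.          0.          0.        ] [0.36323826 0.02321508 1.23846451] [[-0.087 -0.996 -0.007]
 [ 0.971 -0.087  0.224]
 [-0.224  0.013  0.974]]
{'time': 0.1, 'joints': array([ 1.0383908 ,  0.43518909,  0.02494035,  1.57398012, -0.01161895,
        1.13399834, -0.07510551]), 'qd': array([-0.00064972, -0.00165563,  0.00158238, -0.00341556, -0.00010965,
        0.00058455, -0.00082784]), 'tau': array([ 3.55335920e-03, -6.71753025e+01,  1.02828149e+00, -3.16902709e+01,
        1.57295511e-02,  7.19961739e-03,  5.68836072e-05]), 'tcp_pos': array([ 0.26020078, -0.56771702,  0.19389191]), 'ee_rot': array([-0.69070304, -0.15125932,  0.69098713, -0.15028879]), 'contact_force': array([ 0.21136091,  0.627626  , -0.26010693]), 'ft_torque': array([-0.04422772, -0.01801128,  0.00481082]), 'gripper_width': 0.08519699352924678} -0.0187
```

View pics/scene0.png

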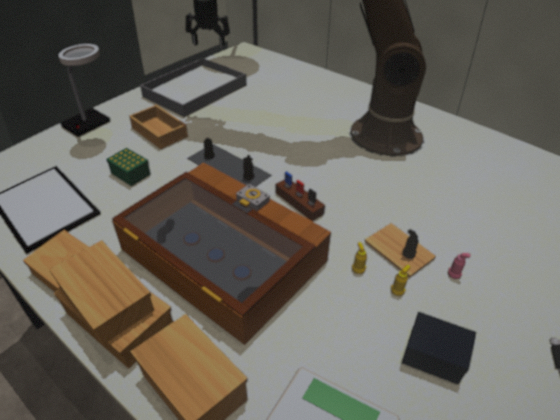

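View pics/top0.png

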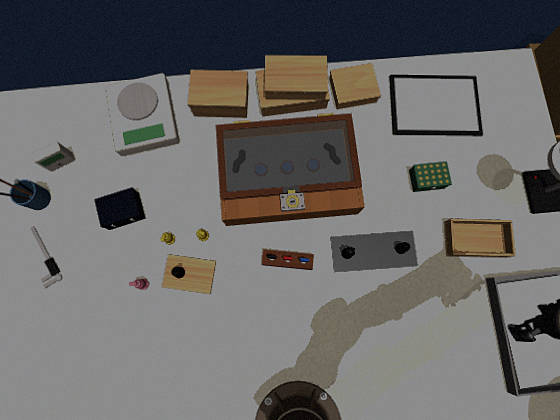

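The horned carving is at top (178,271) on its lid. The key block is at (288,259) with red in the middle, the runner at (373,251) and the lock at (292,200). I'll zoom in.

```bash
python3 - <<'E'
from h import *
def up(fn,x0,y0,x1,y1,s,o):
    a=cv2.imread('pics/'+fn)[y0:y1,x0:x1]; a=cv2.convertScaleAbs(a,alpha=1.5,beta=10); cv2.imwrite('pics/'+o,cv2.resize(a,None,fx=s,fy=s,interpolation=cv2.INTER_CUBIC))
up('top0.png',150,180,310,300,5,'t1.png')
up('top0.png',250,180,430,300,4,'t2.png')
up('scene0.png',190,130,350,250,5,'s1.png')
up('scene0.png',340,210,480,300,5,'s2.png')
E
```

```text
(no output)
```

View pics/t1.png

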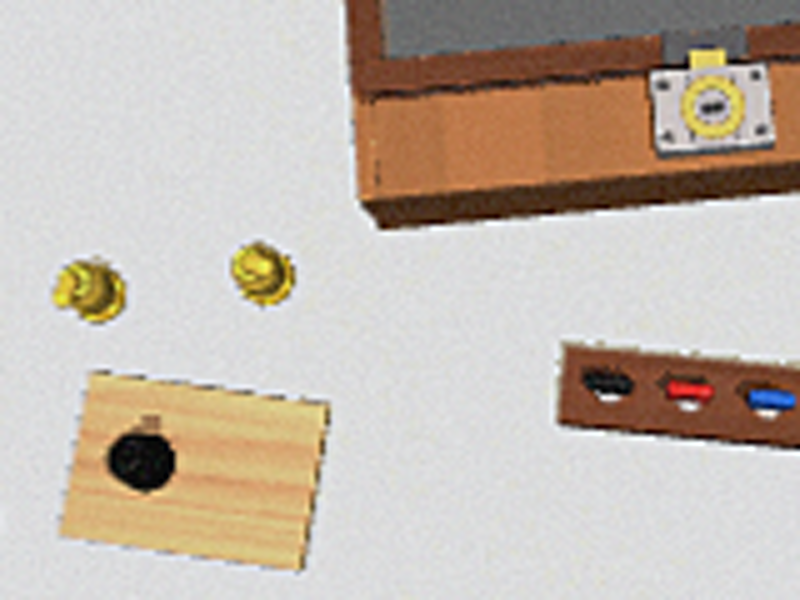

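View pics/t2.png

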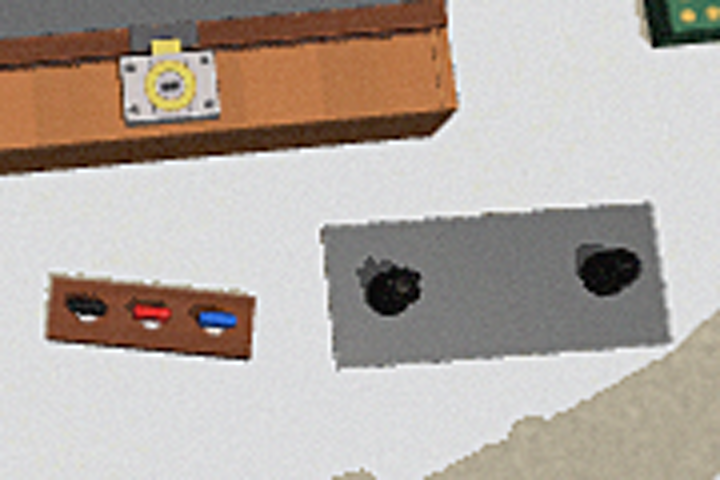

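View pics/s1.png

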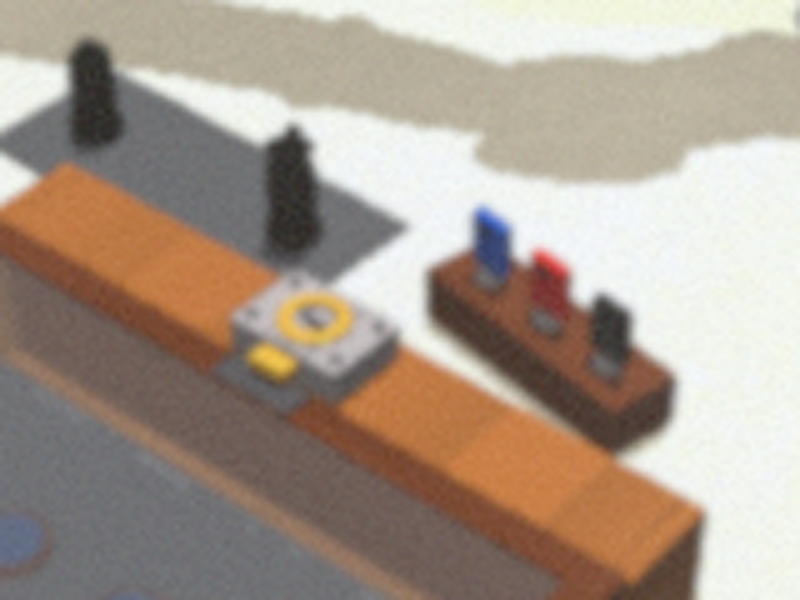

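View pics/s2.png

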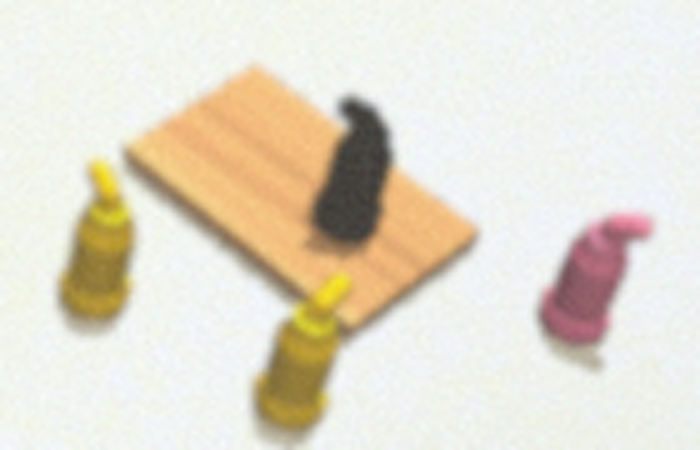

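```bash
cat > m.py <<'E'
from h import *
def blobs(c,lo,hi,roi,amin=8):
    x0,y0,x1,y1=roi
    hsv=cv2.cvtColor(c['frame'],cv2.COLOR_RGB2HSV)
    m=cv2.inRange(hsv,np.array(lo),np.array(hi)); k=np.zeros_like(m);k[y0:y1,x0:x1]=m[y0:y1,x0:x1]
    n,l,s,ce=cv2.connectedComponentsWithStats(k)
    return sorted([(s[i,4],ce[i].round(2),s[i,:4],l==i) for i in range(1,n) if s[i,4]>=amin],key=lambda t:-t[0])
def tri(c1,p1,c2,p2):
    o1,d1=ray(c1,p1);o2,d2=ray(c2,p2);d1=d1[0]/np.linalg.norm(d1);d2=d2[0]/np.linalg.norm(d2)
    A=np.c_[d1,-d2];s=np.linalg.lstsq(A,o2-o1,rcond=None)[0]
    a=o1+s[0]*d1;b=o2+s[1]*d2
    return (a+b)/2,np.linalg.norm(a-b)
E
python3 - <<'E'
from m import *
t=grab('top');s=grab('scene')
R={'red':((0,150,90),(6,255,255)),'blue':((105,150,70),(125,255,255))}
for k,(lo,hi) in R.items():
    a=blobs(t,lo,hi,(255,240,320,275));b=blobs(s,lo,hi,(270,165,330,220))
    print(k,[x[:3] for x in a[:2]],[x[:3] for x in b[:2]],tri(t,a[0][1],s,b[0][1]))
lo,hi=(0,0,0),(180,255,45)
def show(nm,c,roi,lo=lo,hi=hi):
    a=blobs(c,lo,hi,roi,15); print(nm,[x[:3] for x in a[:3]]);return a
a=show('blackkey t',t,(255,250,280,265));b=show('blackkey s',s,(305,185,320,205))
a=show('horn t',t,(165,258,190,285));b=show('horn s',s,(398,225,420,262))
print(tri(t,a[0][1],s,b[0][1]))
a=show('knob t',t,(338,240,358,262));b=show('knob s',s,(240,150,256,184));print(tri(t,a[0][1],s,b[0][1]))
a=show('dome t',t,(392,236,412,258));b=show('dome s',s,(200,135,216,162));print(tri(t,a[0][1],s,b[0][1]))
a=show('ring t',t,(284,190,303,212),(22,110,100),(35,255,255));b=show('ring s',s,(240,180,265,206),(18,110,100),(35,255,255))
print(onz(t,a[0][1],.1225),onz(s,b[0][1],.1225))
# runner
a=show('run t',t,(325,225,420,275),(0,0,50),(180,60,125))
m=a[0][3].astype(np.uint8);m=cv2.morphologyEx(m,cv2.MORPH_CLOSE,np.ones((25,25)))
r=cv2.minAreaRect(cv2.findContours(m,0,1)[0][0]);bx=onz(t,cv2.boxPoints(r)+0.0,.003);print('runner',bx.round(4),bx.mean(0),np.linalg.norm(bx-np.roll(bx,1,0),axis=1))
E
```

```text
red [(np.int32(21), array([287.71, 257.48]), array([283, 256,  10,   4], dtype=int32))] [(np.int32(11), array([300., 183.]), array([298, 181,   5,   5], dtype=int32))] (array([ 0.47376567, -0.01421967,  0.06916074]), np.float64(0.00017360596343407217))
blue [(np.int32(24), array([303.88, 259.04]), array([300, 258,   9,   3], dtype=int32))] [(np.int32(8), array([287.88, 174.62]), array([286, 173,   5,   4], dtype=int32))] (array([ 0.46544305, -0.06144841,  0.06895537]), np.float64(0.0011671549372466623))
blackkey t [(np.int32(43), array([271.  , 255.95]), array([266, 254,  11,   5], dtype=int32))]
blackkey s [(np.int32(54), array([311.59, 196.04]), array([309, 191,   6,  11], dtype=int32))]
horn t [(np.int32(121), array([177.98, 271.79]), array([172, 267,  13,  11], dtype=int32))]
horn s [(np.int32(203), array([410.54, 245.84]), array([404, 231,  13,  27], dtype=int32))]
(array([0.46269014, 0.31577172, 0.03862622]), np.float64(0.0008150806794156861))
knob t [(np.int32(156), array([346.83, 251.53]), array([339, 244,  16,  15], dtype=int32))]
knob s [(np.int32(199), array([247.69, 169.7
[... 498 characters left out ...]
32(21), array([291., 191.]), array([288, 190,   7,   3], dtype=int32))]
ring s [(np.int32(75), array([252.47, 193.59]), array([246, 189,  14,  10], dtype=int32)), (np.int32(38), array([244.18, 201.47]), array([240, 199,  10,   6], dtype=int32))]
[[ 0.62967257 -0.04047789  0.1225    ]] [[ 0.63442222 -0.03784553  0.1225    ]]
run t [(np.int32(2729), array([373.39, 251.22]), array([330, 230,  88,  43], dtype=int32)), (np.int32(61), array([414.69, 271.66]), array([406, 266,  14,   9], dtype=int32))]
runner [[ 0.5354 -0.1536  0.003 ]
 [ 0.5311 -0.4229  0.003 ]
 [ 0.4184 -0.4126  0.003 ]
 [ 0.4232 -0.1486  0.003 ]] [ 0.47702173 -0.28441387  0.003     ] [0.11233603 0.26941513 0.11315589 0.26409811]
```

```bash
python3 - <<'E'
from m import *
from scipy.spatial.transform import Rotation as Ro
o=readout.get_obs();print(Ro.from_quat(o['ee_rot']).as_matrix().round(3),o['joints'].round(3),o['tcp_pos'],o['time'])
t=grab('top');s=grab('scene')
# horned: axis checks - project model points at candidate
for P in [(0.4627,0.3158)]:
    for z in (.014,.05,.092): print(proj(t,[*P,z]),proj(s,[*P,z]))
for n,c,r in(('s',s,(235,175,285,220)),('t',t,(275,185,310,216))):
    a=c['frame'][r[1]:r[3],r[0]:r[2],::-1];cv2.imwrite(f'pics/l{n}.png',cv2.resize(a,None,fx=14,fy=14,interpolation=cv2.INTER_NEAREST))
E
```

```text
[[-0.     0.417 -0.909]
 [ 0.001 -0.909 -0.417]
 [-1.    -0.001  0.   ]] [ 1.038  0.435  0.025  1.574 -0.012  1.134 -0.075] [ 0.26024231 -0.56790067  0.19415757] 0.2
[[179.83037966 272.35833518]] [[408.29533596 252.73935751]]
[[176.9024664  271.61551183]] [[411.35752125 242.58048307]]
[[173.2590672 270.6907577]] [[415.08307981 230.12394291]]
```

View pics/ls.png

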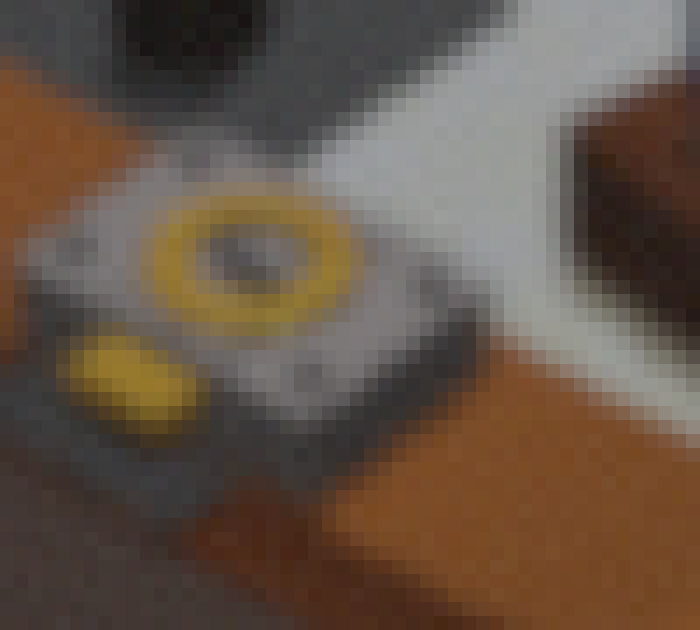

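View pics/lt.png

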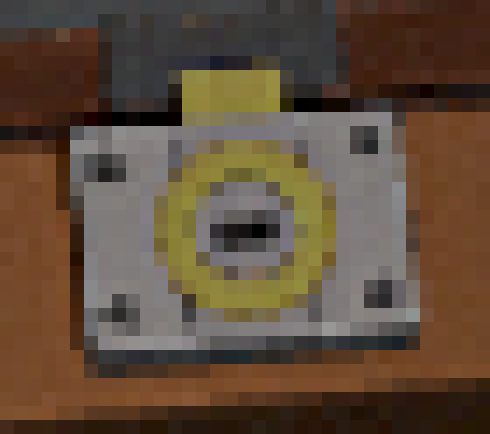

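Call:
arm_command(
  motion=[
    {"dx": 180,"dy": 440,"dz": 10,"spin": 65,"fingers": -1},
    {"dx": 180,"dy": 440,"dz": 10,"spin": 65,"fingers": -1},
    {"dx": 180,"dy": 440,"dz": 10,"spin": 65,"fingers": -1},
    {"dx": 180,"dy": 440,"dz": 10,"spin": 65,"fingers": -1},
    {"dx": 180,"dy": 440,"dz": 10,"spin": 65,"fingers": -1},
    {"dx": 180,"dy": 440,"dz": 10,"spin": 65,"fingers": -1},
    {"dx": 180,"dy": 440,"dz": 10,"spin": 65,"fingers": -1},
    {"dx": 180,"dy": 440,"dz": 10,"spin": 65,"fingers": -1},
    {"dx": 180,"dy": 440,"dz": 10,"spin": 65,"fingers": -1},
    {"dx": 180,"dy": 440,"dz": 10,"spin": 65,"fingers": -1},
    {"dx": 180,"dy": 440,"dz": 10,"spin": 65,"fingers": -1},
    {"dx": 180,"dy": 440,"dz": 10,"spin": 65,"fingers": -1},
  ],
)

```text
time: 1.3
tcp_pos: [0.4422, -0.1225, 0.2053]
ee_rot: [0.501, 0.5, -0.499, 0.5]
contact_force: [0.7, -0.3, 0.5]
gripper_width: 0.0854
```

```bash
python3 - <<'E'
from m import *
from scipy.spatial.transform import Rotation as Ro
t=grab('top');s=grab('scene')
print('lock tri',tri(t,(292.0,201.0),s,(252.36,193.07)),onz(t,(292,201),.1225),onz(s,(252.36,193.07),.1225))
e=onz(t,[(222,220.6),(364.25,206.75)],.1);print(e);d=e[0]-e[1];print('case y dir',np.degrees(np.arctan2(d[1],d[0])),np.linalg.norm(d),e.mean(0))
o=readout.get_obs();R=Ro.from_quat(o['ee_rot']).as_matrix();print(np.degrees(np.arctan2(R[1,1],R[0,1])),o['joints'].round(3),o['tcp_pos'].round(4),o['time'])
E
```

```text
lock tri (array([ 0.63036243, -0.04096302,  0.11966444]), np.float64(0.0015352736494611636)) [[ 0.6292233  -0.04017364  0.1225    ]] [[ 0.63314121 -0.03935516  0.1225    ]]
[[ 0.59427912  0.167205    0.1       ]
 [ 0.59848715 -0.25071839  0.1       ]]
case y dir 90.57688620800631 0.4179445718487157 [ 0.59638313 -0.04175669  0.1       ]
-0.00015535632065320345 [ 0.544  0.19  -0.446  1.915  0.093  1.054  0.06 ] [ 0.4418 -0.1242  0.2051] 1.4
```

Call:
arm_command(
  motion=[
    {"dx": 22,"dy": 442},
    {"dx": 22,"dy": 442},
    {"dx": 22,"dy": 442},
    {"dx": 22,"dy": 442},
    {"dx": 22,"dy": 442},
    {"dx": 22,"dy": 442},
    {"dx": 22,"dy": 442},
    {"dx": 22,"dy": 442},
    {"dx": 22,"dy": 442},
    {"dx": 22,"dy": 442},
    {"dx": 22,"dy": 442},
    {"dx": 22,"dy": 442,"dz": -20},
  ],
)

```text
invalid input at $.motion[0]: expected keys fingers, dx, dy, dz, spin
```

```bash
python3 - <<'E'
from m import *
t=grab('top');s=grab('scene');save(t,'t3.png');save(s,'s3.png')
o=readout.get_obs();print(o['joints'].round(3),o['tcp_pos'].round(4),o['time'])
a=cv2.imread('pics/s3.png')[150:300,330:490];cv2.imwrite('pics/s3c.png',cv2.resize(a,None,fx=4,fy=4,interpolation=cv2.INTER_CUBIC))
E
```

```text
[ 0.548  0.191 -0.441  1.916  0.094  1.055  0.062] [ 0.4403 -0.1284  0.2046] 1.5
```

View pics/s3c.png

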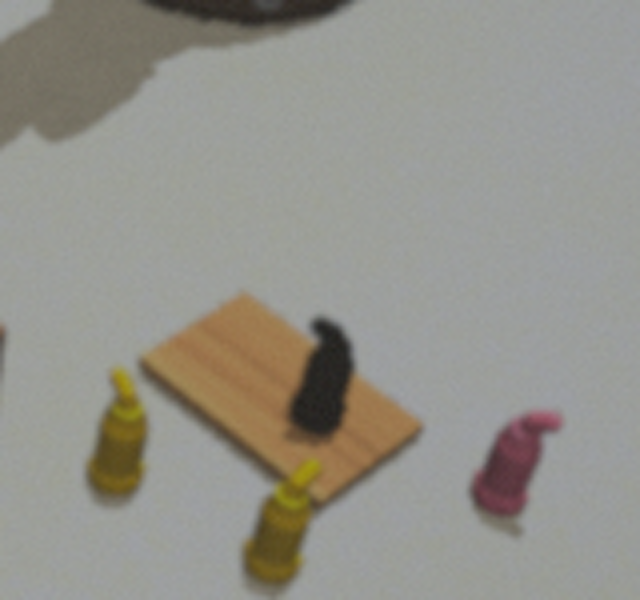

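Call:
arm_command(
  motion=[
    {"dx": 23,"dy": 443,"dz": 0,"spin": 0,"fingers": -1},
    {"dx": 23,"dy": 443,"dz": 0,"spin": 0,"fingers": -1},
    {"dx": 23,"dy": 443,"dz": 0,"spin": 0,"fingers": -1},
    {"dx": 23,"dy": 443,"dz": 0,"spin": 0,"fingers": -1},
    {"dx": 23,"dy": 443,"dz": 0,"spin": 0,"fingers": -1},
    {"dx": 23,"dy": 443,"dz": 0,"spin": 0,"fingers": -1},
    {"dx": 23,"dy": 443,"dz": 0,"spin": 0,"fingers": -1},
    {"dx": 23,"dy": 443,"dz": 0,"spin": 0,"fingers": -1},
    {"dx": 23,"dy": 443,"dz": 0,"spin": 0,"fingers": -1},
    {"dx": 23,"dy": 443,"dz": 0,"spin": 0,"fingers": -1},
    {"dx": 23,"dy": 443,"dz": 0,"spin": 0,"fingers": -1},
    {"dx": 23,"dy": 443,"dz": -40,"spin": 0,"fingers": -1},
  ],
)

```text
time: 2.5
tcp_pos: [0.4664, 0.3237, 0.1704]
ee_rot: [0.506, 0.5, -0.496, 0.499]
contact_force: [1.0, 1.7, -0.3]
gripper_width: 0.0849
```

```bash
python3 - <<'E'
from m import *
t=grab('top');s=grab('scene');save(t,'t3.png');save(s,'s3.png')
o=readout.get_obs();print(o['joints'].round(3),o['tcp_pos'].round(4),o['time'])
a=cv2.imread('pics/s3.png')[150:300,330:490];b=cv2.imread('pics/t3.png')[190:340,110:270];cv2.imwrite('pics/s4c.png',cv2.resize(np.vstack([a,b]),None,fx=2,fy=2,interpolation=cv2.INTER_CUBIC))
E
```

```text
[-0.234  0.44  -0.629  1.739  0.289  1.065 -0.968] [0.4621 0.3122 0.16  ] 2.6
```

View pics/s4c.png

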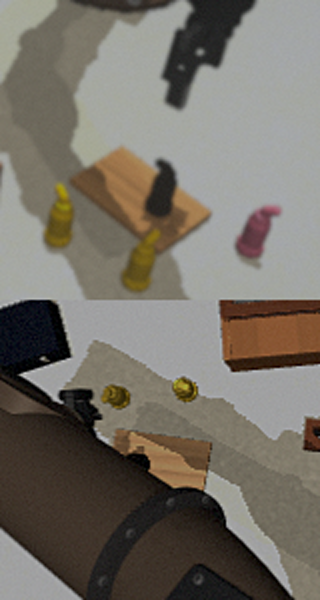

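Call:
arm_command(
  motion=[
    {"dx": 0,"dy": 0,"dz": -25,"spin": 0,"fingers": -1},
    {"dx": 0,"dy": 0,"dz": -50,"spin": 0,"fingers": -1},
    {"dx": 0,"dy": 0,"dz": -75,"spin": 0,"fingers": -1},
    {"dx": 0,"dy": 0,"dz": -100,"spin": 0,"fingers": -1},
    {"dx": 0,"dy": 0,"dz": -120,"spin": 0,"fingers": -1},
    {"dx": 0,"dy": 0,"dz": -132,"spin": 0,"fingers": -1},
    {"dx": 0,"dy": 0,"dz": -132,"spin": 0,"fingers": -1},
    {"dx": 0,"dy": 0,"dz": -132,"spin": 0,"fingers": -0.3},
    {"dx": 0,"dy": 0,"dz": -132,"spin": 0,"fingers": 0},
    {"dx": 0,"dy": 0,"dz": -132,"spin": 0,"fingers": 0.2},
    {"dx": 0,"dy": 0,"dz": -132,"spin": 0,"fingers": 0.5},
    {"dx": 0,"dy": 0,"dz": -132,"spin": 0,"fingers": 1},
  ],
  grip_force=30,
)

```text
time: 3.6
tcp_pos: [0.4639, 0.3151, 0.0335]
ee_rot: [0.502, 0.498, -0.501, 0.498]
contact_force: [-0.3, -0.2, -0.1]
gripper_width: 0.0258
```

Call:
arm_command(
  motion=[
    {"dx": 0,"dy": 0,"dz": 0,"spin": 0,"fingers": 1},
    {"dx": 0,"dy": 0,"dz": 0,"spin": 0,"fingers": 1},
    {"dx": 0,"dy": 0,"dz": 0,"spin": 0,"fingers": 1},
    {"dx": 0,"dy": 0,"dz": 20,"spin": 0,"fingers": 1},
    {"dx": 0,"dy": 0,"dz": 40,"spin": 0,"fingers": 1},
    {"dx": 0,"dy": 0,"dz": 70,"spin": 0,"fingers": 1},
    {"dx": 0,"dy": 0,"dz": 100,"spin": 0,"fingers": 1},
    {"dx": 0,"dy": 0,"dz": 140,"spin": 0,"fingers": 1},
    {"dx": 0,"dy": 0,"dz": 140,"spin": 0,"fingers": 1},
  ],
)

```text
time: 4.35
tcp_pos: [0.4658, 0.318, 0.1799]
ee_rot: [0.505, 0.498, -0.498, 0.499]
contact_force: [1.5, 1.7, 0.5]
gripper_width: 0.0191
```

```bash
python3 - <<'E'
from m import *
t=grab('top');s=grab('scene');save(t,'t3.png');save(s,'s3.png')
o=readout.get_obs();print(o['joints'].round(3),o['tcp_pos'].round(4),o['time'],o['gripper_width'])
a=cv2.imread('pics/s3.png')[150:300,330:490];b=cv2.imread('pics/t3.png')[190:340,110:270];cv2.imwrite('pics/s5c.png',cv2.resize(np.hstack([a,b]),None,fx=2.4,fy=2.4,interpolation=cv2.INTER_CUBIC))
E
```

```text
[-0.229  0.426 -0.638  1.722  0.283  1.084 -0.964] [0.4642 0.3156 0.1744] 4.45 0.018689635080572482
```

View pics/s5c.png

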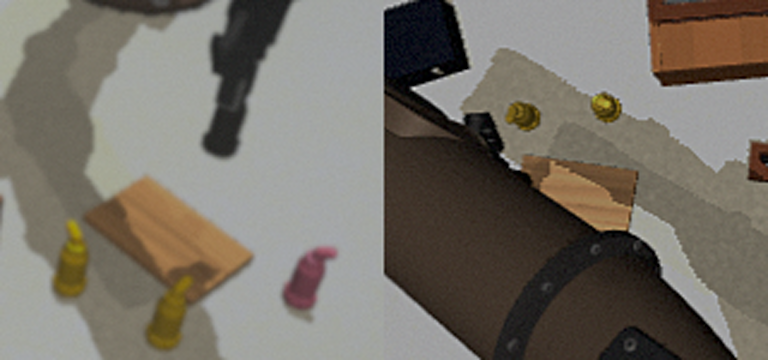

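```bash
python3 - <<'E'
from m import *
a=cv2.imread('pics/s3.png')[145:225,395:465];a=cv2.convertScaleAbs(a,alpha=2.5,beta=10);cv2.imwrite('pics/s6c.png',cv2.resize(a,None,fx=7,fy=7,interpolation=cv2.INTER_CUBIC))
s=grab('scene');o=readout.get_obs();p=o['tcp_pos']
for z in (-.04,-.02,0,.0187,.05):print(z,proj(s,p+[0,0,z]))
E
```

```text
-0.04 [[418.26264007 217.31590731]]
-0.02 [[420.17193749 210.804931  ]]
0 [[422.12299388 204.1203445 ]]
0.0187 [[423.98577737 197.70823795]]
0.05 [[427.18897365 186.61213073]]
```

View pics/s6c.png

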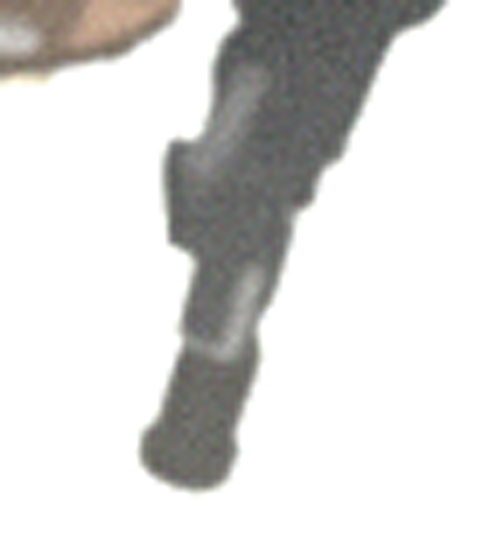

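Call:
arm_command(
  motion=[
    {"dx": 16,"dy": -410,"dz": 40,"spin": 0,"fingers": 1},
    {"dx": 16,"dy": -410,"dz": 40,"spin": 0,"fingers": 1},
    {"dx": 16,"dy": -410,"dz": 40,"spin": 0,"fingers": 1},
    {"dx": 16,"dy": -410,"dz": 40,"spin": 0,"fingers": 1},
    {"dx": 16,"dy": -410,"dz": 40,"spin": 0,"fingers": 1},
    {"dx": 16,"dy": -410,"dz": 40,"spin": 0,"fingers": 1},
    {"dx": 16,"dy": -410,"dz": 40,"spin": 0,"fingers": 1},
    {"dx": 16,"dy": -410,"dz": 40,"spin": 0,"fingers": 1},
    {"dx": 16,"dy": -410,"dz": 40,"spin": 0,"fingers": 1},
    {"dx": 16,"dy": -410,"dz": 40,"spin": 0,"fingers": 1},
    {"dx": 16,"dy": -410,"dz": 40,"spin": 0,"fingers": 1},
    {"dx": 16,"dy": -410,"dz": 40,"spin": 0,"fingers": 1},
  ],
)

```text
time: 5.5
tcp_pos: [0.4783, -0.0978, 0.2111]
ee_rot: [-0.502, -0.498, 0.504, -0.496]
contact_force: [1.3, 1.3, -1.2]
gripper_width: 0.0186
```

```bash
python3 - <<'E'
from m import *
t=grab('top');t=grab('top');s=grab('scene');save(t,'t7.png');save(s,'s7.png')
o=readout.get_obs();print(o['joints'].round(3),o['tcp_pos'].round(4),o['time'],o['gripper_width'],o['contact_force'])
p=o['tcp_pos']
u=proj(s,p)[0];v=proj(t,p)[0];print(u,v)
im=[]
for c,q in((s,u),(t,v)):
    a=c['frame'][:,:,::-1];x,y=int(q[0]),int(q[1]);a=a[max(y-45,0):y+45,x-40:x+40].copy();a=cv2.convertScaleAbs(a,alpha=2,beta=10)
    im.append(cv2.resize(a,(400,450),interpolation=cv2.INTER_CUBIC))
for z in (-.02,0,.0187,.06):print(z,proj(s,p+[0,0,z])-u,proj(t,p+[0,0,z])-v)
cv2.imwrite('pics/c7.png',np.hstack(im))
E
```

```text
[ 0.516  0.246 -0.522  1.838  0.136  1.095 -0.061] [ 0.4788 -0.0937  0.2117] 5.65 0.018865154833509534 [-0.15451109  1.21265601 -0.31762918]
[276.11997907 127.58838568] [319.39066908 247.43144112]
-0.02 [[-0.03533386  6.68267497]] [[-0.76459368  0.92681297]]
0 [[0. 0.]] [[0. 0.]]
0.0187 [[ 0.03422655 -6.37900687]] [[ 0.74157714 -0.89895861]]
0.06 [[  0.11413754 -20.92858242]] [[ 2.47808971 -3.0041784 ]]
```

View pics/c7.png

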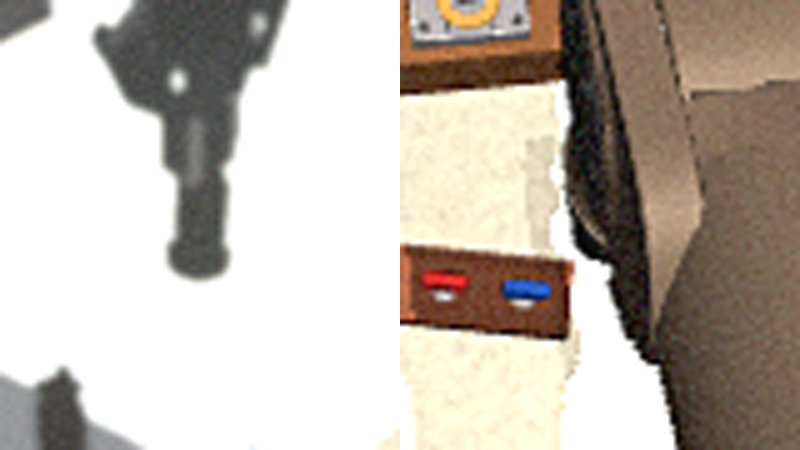

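View pics/s7.png

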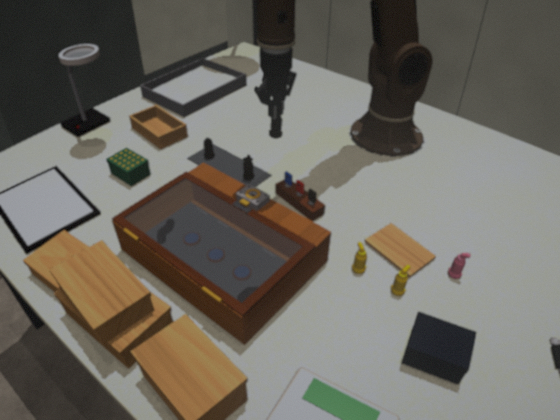

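```bash
python3 - <<'E'
from m import *
a=cv2.imread('pics/s7.png')[75:145,245:310].astype(float)
a=np.clip((a-15)*5,0,255).astype(np.uint8);cv2.imwrite('pics/c8.png',cv2.resize(a,None,fx=8,fy=8,interpolation=cv2.INTER_CUBIC))
a=cv2.imread('pics/s0.png') if 0 else cv2.imread('pics/scene0.png')[0:60,170:250].astype(float)
a=np.clip((a-15)*5,0,255).astype(np.uint8);cv2.imwrite('pics/c9.png',cv2.resize(a,None,fx=8,fy=8,interpolation=cv2.INTER_CUBIC))
s=grab('scene');print(proj(s,[0.2602,-.5677,.1939]))
E
```

```text
[[210.06824052  59.31966091]]
```

View pics/c8.png

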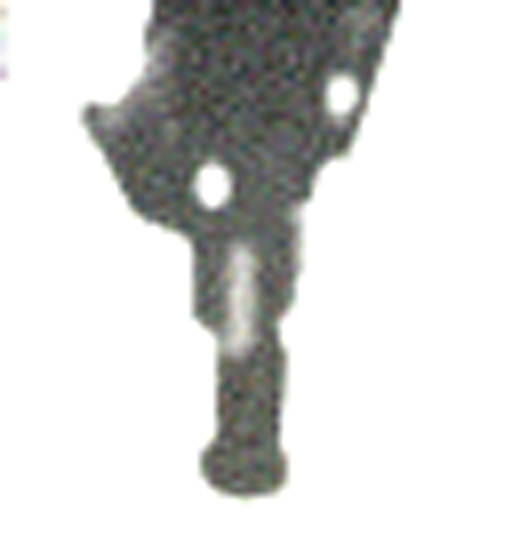

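View pics/c9.png

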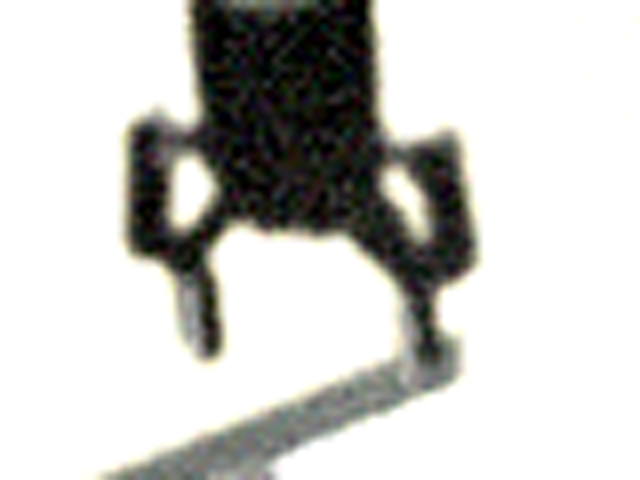

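```bash
python3 - <<'E'
from m import *
t=grab('top');s=grab('scene')
p=np.array([0.2602,-.5677,.1939]);d=np.array([.417,-.909,0])
for z in(0,.013,.03,.05):
  for k in(-.0425,.0425): print(z,k,proj(s,p+d*k+[0,0,z]).round(1),proj(t,p+d*k+[0,0,z]).round(1))
a=cv2.imread('pics/top0.png')[280:400,480:560].astype(float)
a=np.clip((a-5)*4,0,255).astype(np.uint8);cv2.imwrite('pics/c10.png',cv2.resize(a,None,fx=5,fy=5,interpolation=cv2.INTER_CUBIC))
E
```

```text
0 -0.0425 [[221.8  60.6]] [[499.5 325.4]]
0 0.0425 [[198.5  58.1]] [[526.  308.1]]
0.013 -0.0425 [[221.5  56.9]] [[502.3 325.7]]
0.013 0.0425 [[198.2  54.5]] [[529.  308.2]]
0.03 -0.0425 [[221.2  52.1]] [[506.  326.2]]
0.03 0.0425 [[197.7  49.8]] [[533.2 308.4]]
0.05 -0.0425 [[220.8  46.4]] [[510.6 326.8]]
0.05 0.0425 [[197.1  44.1]] [[538.2 308.6]]
```

View pics/c10.png

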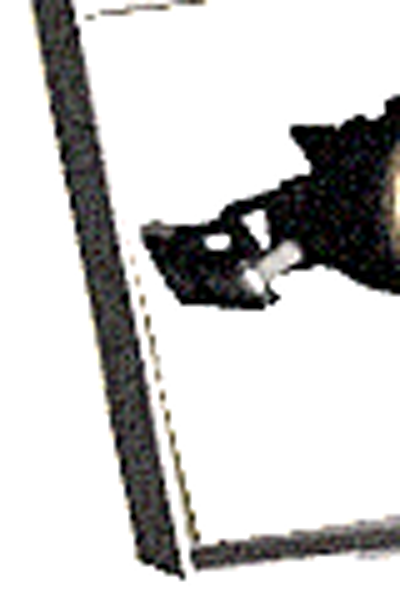

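Call:
arm_command(
  motion=[
    {"dx": 0,"dy": -30,"dz": 0,"spin": 0,"fingers": 1},
    {"dx": 0,"dy": -60,"dz": 0,"spin": 0,"fingers": 1},
    {"dx": 0,"dy": -90,"dz": 0,"spin": 0,"fingers": 1},
    {"dx": 0,"dy": -120,"dz": 0,"spin": 0,"fingers": 1},
    {"dx": 0,"dy": -150,"dz": 0,"spin": 0,"fingers": 1},
    {"dx": 0,"dy": -175,"dz": 0,"spin": 0,"fingers": 1},
    {"dx": 0,"dy": -188,"dz": 0,"spin": 0,"fingers": 1},
    {"dx": 0,"dy": -188,"dz": 0,"spin": 0,"fingers": 1},
    {"dx": 0,"dy": -188,"dz": -25,"spin": 0,"fingers": 1},
    {"dx": 0,"dy": -188,"dz": -55,"spin": 0,"fingers": 1},
    {"dx": 0,"dy": -188,"dz": -85,"spin": 0,"fingers": 1},
    {"dx": 0,"dy": -188,"dz": -105,"spin": 0,"fingers": 1},
  ],
)

```text
time: 6.8
tcp_pos: [0.4789, -0.2803, 0.1054]
ee_rot: [0.501, 0.5, -0.501, 0.498]
contact_force: [0.3, 0.4, -1.0]
gripper_width: 0.0192
```

```bash
cat > crop.py <<'E'
from m import *
def shot(name,P,half=45,sc=5,gain=2.5):
    t=grab('top');s=grab('scene');im=[]
    for c in (s,t):
        q=proj(c,P)[0];x,y=int(round(q[0])),int(round(q[1]))
        a=cv2.copyMakeBorder(c['frame'][:,:,::-1],100,100,100,100,cv2.BORDER_CONSTANT)[y+100-half:y+100+half,x+100-half:x+100+half]
        im.append(cv2.resize(cv2.convertScaleAbs(a,alpha=gain,beta=-15),None,fx=sc*.88,fy=sc*.88,interpolation=cv2.INTER_CUBIC)); print('crop origin',x-half,y-half,'scale',sc*.88,'P at',q)
    cv2.imwrite('pics/'+name,np.hstack(im)); return t,s
def st():
    o=readout.get_obs();print(o['joints'].round(3),o['tcp_pos'].round(4),round(o['time'],2),round(o['gripper_width'],4),o['contact_force'].round(2),o['ft_torque'].round(3));return o
E
python3 - <<'E'
from crop import *
o=st();t,s=shot('d1.png',o['tcp_pos']);st()
E
```

```text
[ 0.728  0.451 -0.4    1.826  0.215  0.91   0.227] [ 0.4789 -0.2803  0.1054] 6.8 0.0192 [ 0.27  0.37 -1.01] [0.009 0.057 0.007]
crop origin 181 92 scale 4.4 P at [226.46725033 137.31329959]
crop origin 336 201 scale 4.4 P at [380.62620747 246.13082543]
[ 0.728  0.452 -0.4    1.826  0.215  0.912  0.227] [ 0.4775 -0.2799  0.1046] 6.9 0.0186 [-0.36  0.77 -0.57] [0.022 0.014 0.004]
```

View pics/d1.png

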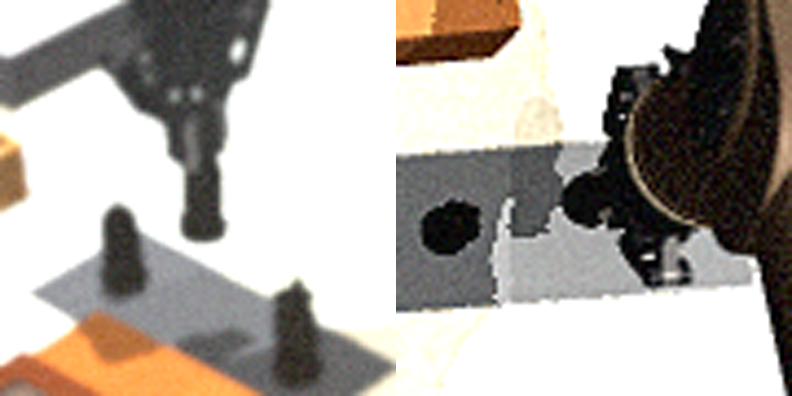

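```bash
python3 - <<'E'
from crop import *
t=grab('top');s=grab('scene')
print(tri(t,(380.5,246.5),s,(226.8,142.5)))
for z in(.07,.08,.09):print(z,onz(t,(380.5,246.5),z),proj(s,onz(t,(380.5,246.5),z)), proj(s,onz(t,(380.5,246.5),z)+[.0123,.0123,0]))
print(proj(t,[.479,-.282,.003]))
E
```

```text
(array([ 0.47871083, -0.28331618,  0.08659021]), np.float64(0.003567742426840024))
0.07 [[ 0.48146537 -0.28925823  0.07      ]] [[224.49504502 146.74026688]] [[224.51462814 150.05906689]]
0.08 [[ 0.48045356 -0.28658401  0.08      ]] [[225.1482078  144.08608637]] [[225.17386131 147.39517375]]
0.09 [[ 0.47944174 -0.28390979  0.09      ]] [[225.80911425 141.40362748]] [[225.840998   144.70249973]]
[[372.90913207 250.18186754]]
```

Call:
arm_command(
  motion=[
    {"dx": 0,"dy": 1,"dz": -20,"spin": 0,"fingers": 1},
    {"dx": 0,"dy": 1,"dz": -40,"spin": 0,"fingers": 1},
    {"dx": 0,"dy": 1,"dz": -55,"spin": 0,"fingers": 1},
    {"dx": 0,"dy": 1,"dz": -65,"spin": 0,"fingers": 1},
    {"dx": 0,"dy": 1,"dz": -70,"spin": 0,"fingers": 1},
    {"dx": 0,"dy": 1,"dz": -72,"spin": 0,"fingers": 1},
    {"dx": 0,"dy": 1,"dz": -72,"spin": 0,"fingers": 1},
  ],
)

```text
time: 7.58
tcp_pos: [0.4801, -0.2822, 0.0364]
ee_rot: [0.502, 0.498, -0.501, 0.499]
contact_force: [-0.7, -1.1, 0.0]
gripper_width: 0.0186
```

Call:
arm_command(
  motion=[
    {"dx": 0,"dy": 0,"dz": -2,"spin": 0,"fingers": 1},
    {"dx": 0,"dy": 0,"dz": -4,"spin": 0,"fingers": 1},
    {"dx": 0,"dy": 0,"dz": -4,"spin": 0,"fingers": 1},
  ],
)

```text
time: 7.83
tcp_pos: [0.4796, -0.2823, 0.0318]
ee_rot: [0.502, 0.498, -0.502, 0.499]
contact_force: [0.2, 0.5, -0.3]
gripper_width: 0.0185
```

Call:
arm_command(
  motion=[
    {"dx": 0,"dy": 0,"dz": -2,"spin": 0,"fingers": 1},
    {"dx": 0,"dy": 0,"dz": -3,"spin": 0,"fingers": 1},
    {"dx": 0,"dy": 0,"dz": -3,"spin": 0,"fingers": 1},
  ],
)

```text
time: 8.08
tcp_pos: [0.4792, -0.2821, 0.0284]
ee_rot: [-0.502, -0.498, 0.502, -0.498]
contact_force: [-0.6, -0.7, -0.6]
gripper_width: 0.0188
```

```bash
python3 - <<'E'
from crop import *
o=st();t,s=shot('d2.png',o['tcp_pos']);st()
E
```

```text
[ 0.698  0.549 -0.363  1.894  0.276  0.748  0.173] [ 0.4792 -0.2821  0.0284] 8.08 0.0188 [-0.61 -0.66 -0.62] [0.012 0.001 0.022]
crop origin 183 114 scale 4.4 P at [227.6621925  158.77555806]
crop origin 330 204 scale 4.4 P at [374.87564103 249.13681016]
[ 0.698  0.549 -0.363  1.894  0.276  0.748  0.173] [ 0.4793 -0.2821  0.0286] 8.18 0.019 [ 0.82  0.03 -1.14] [-0.006 -0.017  0.037]
```

View pics/d2.png

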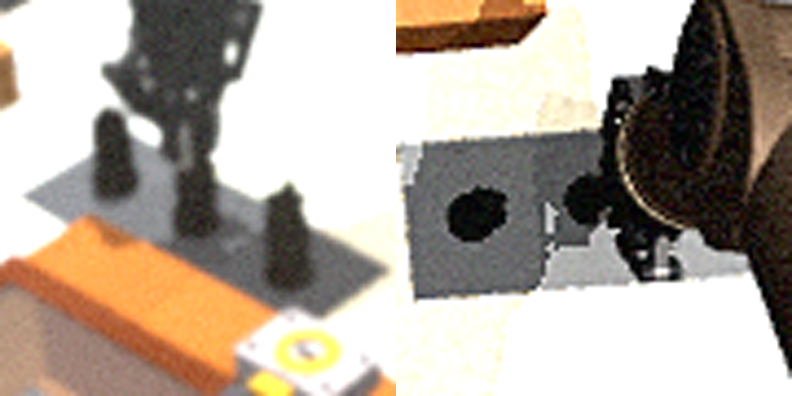

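Call:
arm_command(
  motion=[
    {"dx": 0,"dy": 0,"dz": -1,"spin": 0,"fingers": 1},
    {"dx": 0,"dy": 0,"dz": -2,"spin": 0,"fingers": 1},
    {"dx": 0,"dy": 0,"dz": -2,"spin": 0,"fingers": 1},
  ],
)

```text
time: 8.43
tcp_pos: [0.4793, -0.2821, 0.0264]
ee_rot: [-0.502, -0.498, 0.502, -0.498]
contact_force: [0.2, -0.3, -1.9]
gripper_width: 0.0193
```

Call:
arm_command(
  motion=[
    {"dx": 0,"dy": 0,"dz": -1,"spin": 0,"fingers": 1},
    {"dx": 0,"dy": 0,"dz": -2,"spin": 0,"fingers": 1},
    {"dx": 0,"dy": 0,"dz": -2,"spin": 0,"fingers": 1},
  ],
)

```text
time: 8.68
tcp_pos: [0.4793, -0.2821, 0.0244]
ee_rot: [-0.502, -0.498, 0.502, -0.498]
contact_force: [-0.5, 0.0, -1.7]
gripper_width: 0.019
```

Call:
arm_command(
  motion=[
    {"dx": 0,"dy": 0,"dz": -1,"spin": 0,"fingers": 1},
    {"dx": 0,"dy": 0,"dz": -2,"spin": 0,"fingers": 1},
    {"dx": 0,"dy": 0,"dz": -2,"spin": 0,"fingers": 1},
  ],
)

```text
time: 8.93
tcp_pos: [0.4798, -0.2824, 0.0229]
ee_rot: [0.502, 0.498, -0.502, 0.499]
contact_force: [-1.1, -0.1, 2.8]
gripper_width: 0.0187
```

Call:
arm_command(
  motion=[
    {"dx": 0,"dy": 0,"dz": 0,"spin": 0,"fingers": 0.5},
    {"dx": 0,"dy": 0,"dz": 0,"spin": 0,"fingers": 0.3},
    {"dx": 0,"dy": 0,"dz": 0,"spin": 0,"fingers": 0.0},
    {"dx": 0,"dy": 0,"dz": 0,"spin": 0,"fingers": -0.5},
    {"dx": 0,"dy": 0,"dz": 0,"spin": 0,"fingers": -1},
    {"dx": 0,"dy": 0,"dz": 0,"spin": 0,"fingers": -1},
    {"dx": 0,"dy": 0,"dz": 0,"spin": 0,"fingers": -1},
    {"dx": 0,"dy": 0,"dz": 0,"spin": 0,"fingers": -1},
    {"dx": 0,"dy": 0,"dz": 0,"spin": 0,"fingers": -1},
  ],
)

```text
time: 9.68
tcp_pos: [0.4794, -0.2822, 0.0226]
ee_rot: [0.502, 0.498, -0.502, 0.498]
contact_force: [-0.6, -0.6, 0.2]
gripper_width: 0.0857
```

```bash
python3 - <<'E'
from crop import *
o=st();t,s=shot('d3.png',o['tcp_pos']);st()
E
```

```text
[ 0.695  0.557 -0.36   1.898  0.281  0.735  0.168] [ 0.4794 -0.2822  0.0226] 9.68 0.0857 [-0.55 -0.61  0.2 ] [-0.007  0.001 -0.043]
crop origin 183 115 scale 4.4 P at [227.73359875 160.36759634]
crop origin 329 204 scale 4.4 P at [374.43702325 249.30174616]
[ 0.695  0.557 -0.36   1.898  0.281  0.735  0.168] [ 0.4794 -0.2822  0.0226] 9.78 0.0857 [-0.25  0.42  0.78] [-0.051  0.004 -0.005]
```

View pics/d3.png

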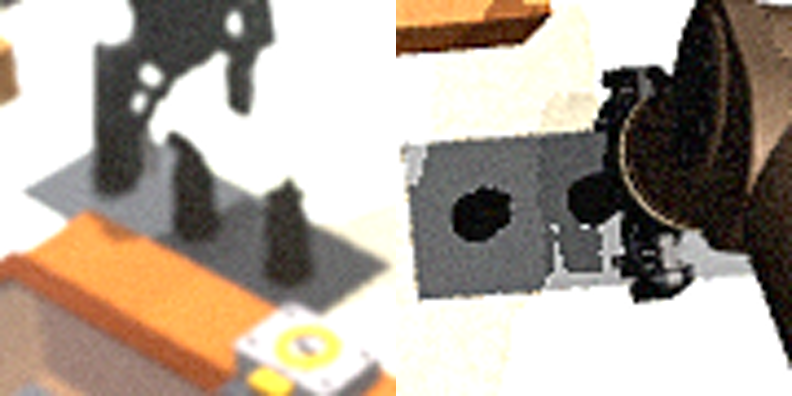

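Call:
arm_command(
  motion=[
    {"dx": 0,"dy": 0,"dz": 20,"spin": 0,"fingers": -1},
    {"dx": 0,"dy": 0,"dz": 50,"spin": 0,"fingers": -1},
    {"dx": 0,"dy": 0,"dz": 90,"spin": 0,"fingers": -1},
    {"dx": 0,"dy": 0,"dz": 130,"spin": 0,"fingers": -1},
    {"dx": 0,"dy": 0,"dz": 170,"spin": 0,"fingers": -1},
    {"dx": 0,"dy": 40,"dz": 190,"spin": -5,"fingers": 0.8},
    {"dx": 0,"dy": 80,"dz": 190,"spin": -10,"fingers": 0.8},
    {"dx": 0,"dy": 120,"dz": 190,"spin": -10,"fingers": 0.8},
    {"dx": 0,"dy": 160,"dz": 190,"spin": -10,"fingers": 0.8},
    {"dx": 0,"dy": 160,"dz": 190,"spin": -10,"fingers": 0.8},
    {"dx": 0,"dy": 160,"dz": 190,"spin": -10,"fingers": 0.8},
    {"dx": 0,"dy": 160,"dz": 190,"spin": -10,"fingers": 0.8},
  ],
)

```text
time: 10.78
tcp_pos: [0.4793, -0.1225, 0.2127]
ee_rot: [-0.543, -0.453, 0.543, -0.453]
contact_force: [-0.1, -0.8, -1.4]
gripper_width: 0.0088
```

```bash
python3 - <<'E'
from crop import *
o=st();t,s=shot('d4.png',o['tcp_pos']);o=st();save(t,'t8.png');save(s,'s8.png')
print(proj(s,o['tcp_pos']),proj(s,o['tcp_pos']+[0,0,.03]),proj(t,o['tcp_pos']))
P=[.4795,-.283,.04]
for c,n in((s,'s'),(t,'t')):
    q=proj(c,P)[0].astype(int);a=c['frame'][q[1]-35:q[1]+35,q[0]-35:q[0]+35,::-1];cv2.imwrite(f'pics/h{n}.png',cv2.resize(cv2.convertScaleAbs(a,alpha=2),None,fx=5,fy=5,interpolation=cv2.INTER_CUBIC));print(q-35)
E
python3 -c "
import cv2,numpy as np
cv2.imwrite('pics/hh.png',np.hstack([cv2.imread('pics/hs.png'),cv2.imread('pics/ht.png')]))"
```

```text
[ 0.528  0.249 -0.47   1.826  0.126  1.096 -0.168] [ 0.4793 -0.1225  0.2127] 10.78 0.0088 [-0.15 -0.84 -1.42] [-0.034 -0.039  0.001]
crop origin 222 79 scale 4.4 P at [267.3736218  123.53866472]
crop origin 286 201 scale 4.4 P at [330.51281104 246.20233787]
[ 0.529  0.249 -0.469  1.826  0.126  1.096 -0.168] [ 0.4792 -0.1236  0.2124] 10.88 0.0086 [-0.29  0.81 -0.56] [ 0.002 -0.031 -0.007]
[[267.07138296 123.46165156]] [[266.97674975 113.2292975 ]] [[330.936067   246.21791852]]
[192 120]
[341 213]
```

View pics/d4.png

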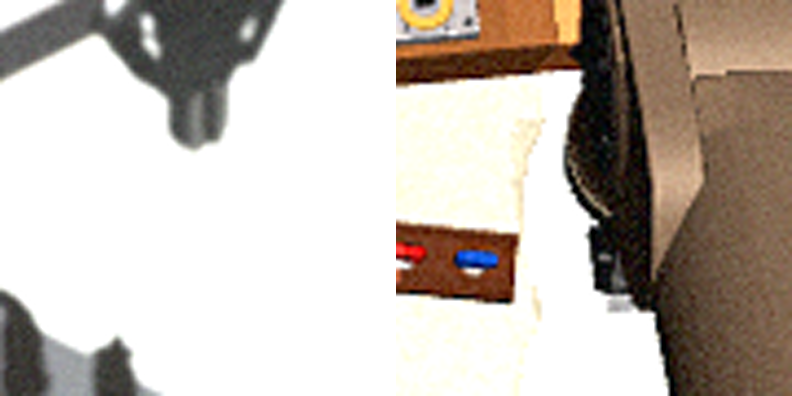

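View pics/hh.png

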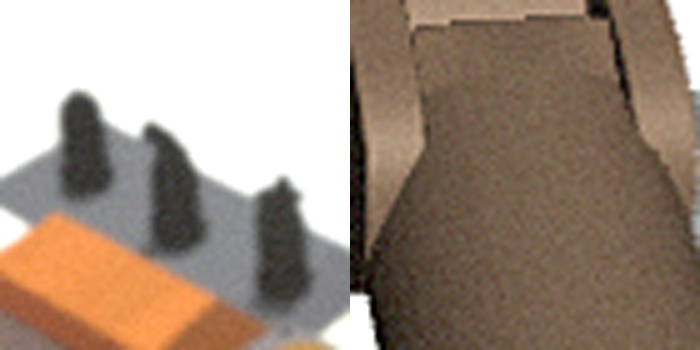

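```bash
python3 - <<'E'
from crop import *
t=grab('top');s=grab('scene')
im=[]
for c,x,y in((s,300,187),(t,288,258)):
    a=c['frame'][y-20:y+20,x-20:x+20,::-1];im.append(cv2.resize(cv2.convertScaleAbs(a,alpha=1.8),None,fx=10,fy=10,interpolation=cv2.INTER_NEAREST))
cv2.imwrite('pics/k1.png',np.hstack(im))
P0=np.array([.4738,-.0142,0])
for z in(.041,.059,.077):print(z,proj(s,P0+[0,0,z]),proj(t,P0+[0,0,z]))
# block edges via brown mask top
hsv=cv2.cvtColor(t['frame'],cv2.COLOR_RGB2HSV);print(hsv[262,270],hsv[264,295],hsv[257,288])
E
```

```text
0.041 [[299.55868179 191.12527967]] [[287.46268456 258.40170831]]
0.059 [[299.81768618 185.96318214]] [[287.59957977 257.82198037]]
0.077 [[300.08128178 180.69892512]] [[287.74062675 257.22465705]]
[ 10 169  83] [ 11 159  53] [  2 225 162]
```

View pics/k1.png

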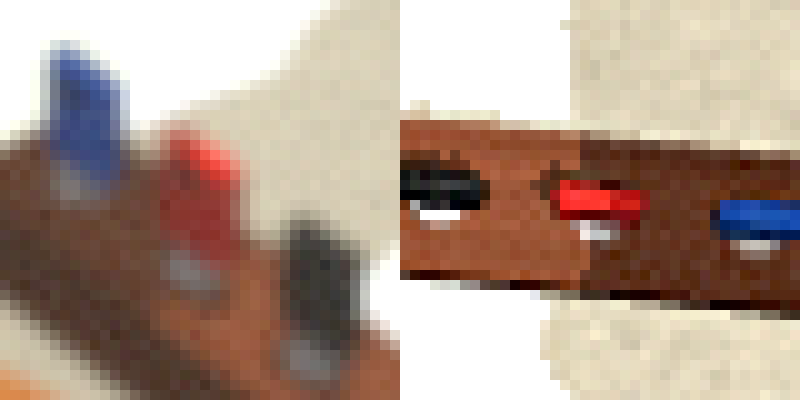

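Call:
arm_command(
  motion=[
    {"dx": -5,"dy": 35,"dz": 0,"spin": 0,"fingers": -1},
    {"dx": -5,"dy": 70,"dz": 0,"spin": 0,"fingers": -1},
    {"dx": -5,"dy": 100,"dz": 0,"spin": 0.5,"fingers": -1},
    {"dx": -5,"dy": 108,"dz": 0,"spin": 0.5,"fingers": -1},
    {"dx": -5,"dy": 108,"dz": -30,"spin": 0.5,"fingers": -1},
    {"dx": -5,"dy": 108,"dz": -65,"spin": 0.5,"fingers": -1},
    {"dx": -5,"dy": 108,"dz": -100,"spin": 0.5,"fingers": -1},
    {"dx": -5,"dy": 108,"dz": -130,"spin": 0.5,"fingers": -1},
    {"dx": -5,"dy": 108,"dz": -150,"spin": 0.5,"fingers": -1},
    {"dx": -5,"dy": 108,"dz": -150,"spin": 0.5,"fingers": -1},
  ],
)

```text
time: 11.82
tcp_pos: [0.4716, -0.0154, 0.0589]
ee_rot: [-0.54, -0.456, 0.543, -0.453]
contact_force: [-1.2, -0.6, -1.0]
gripper_width: 0.0855
```

```bash
python3 - <<'E'
from crop import *
o=st();t,s=shot('d5.png',o['tcp_pos']);st();save(s,'s9.png')
E
```

```text
[ 0.297  0.415 -0.483  2.057  0.28   0.739 -0.534] [ 0.4716 -0.0154  0.0589] 11.82 0.0855 [-1.21 -0.61 -0.98] [-0.035  0.078  0.031]
crop origin 255 140 scale 4.4 P at [299.961018   185.41248855]
crop origin 243 214 scale 4.4 P at [288.08238754 258.54737733]
[ 0.298  0.41  -0.485  2.052  0.278  0.743 -0.533] [ 0.4743 -0.0147  0.0626] 11.92 0.0856 [-0.64  0.22  0.33] [-0.001 -0.009 -0.016]
```

View pics/d5.png

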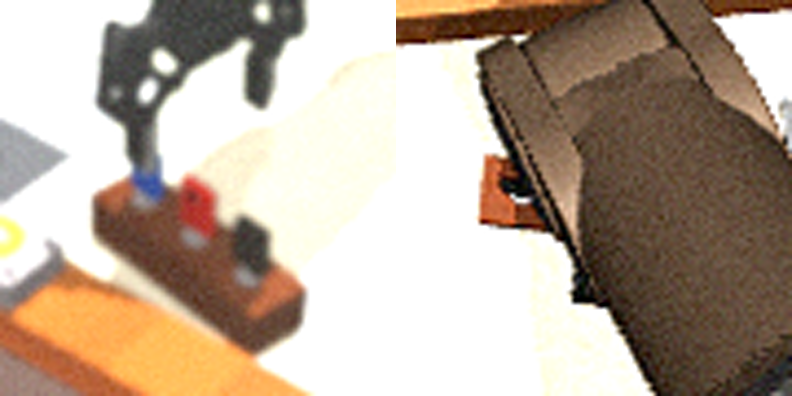

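Call:
arm_command(
  motion=[
    {"dx": 0,"dy": 0,"dz": -15,"spin": 0,"fingers": -1},
    {"dx": 0,"dy": 0,"dz": -30,"spin": 0,"fingers": -1},
    {"dx": 0,"dy": 0,"dz": -42,"spin": 0,"fingers": -1},
    {"dx": 0,"dy": 0,"dz": -46,"spin": 0,"fingers": -1},
    {"dx": 0,"dy": 0,"dz": -46,"spin": 0,"fingers": -0.5},
    {"dx": 0,"dy": 0,"dz": -46,"spin": 0,"fingers": 0.2},
    {"dx": 0,"dy": 0,"dz": -46,"spin": 0,"fingers": 0.5},
    {"dx": 0,"dy": 0,"dz": -46,"spin": 0,"fingers": 0.6},
    {"dx": 0,"dy": 0,"dz": -46,"spin": 0,"fingers": 0.7},
    {"dx": 0,"dy": 0,"dz": -46,"spin": 0,"fingers": 0.75},
    {"dx": 0,"dy": 0,"dz": -46,"spin": 0,"fingers": 1},
    {"dx": 0,"dy": 0,"dz": -46,"spin": 0,"fingers": 1},
  ],
  grip_force=25,
)

```text
time: 12.92
tcp_pos: [0.4747, -0.0142, 0.017]
ee_rot: [0.541, 0.455, -0.541, 0.455]
contact_force: [-1.2, -0.8, 6.4]
gripper_width: 0.0082
```

```bash
python3 - <<'E'
from crop import *
o=st();t,s=shot('d6.png',o['tcp_pos']+[0,0,.03]);st()
E
```

```text
[ 0.259  0.48  -0.445  2.093  0.341  0.636 -0.592] [ 0.4747 -0.0142  0.017 ] 12.92 0.0082 [-1.2  -0.85  6.42] [-0.018  0.217  0.032]
crop origin 254 145 scale 4.4 P at [299.44221531 189.58206978]
crop origin 242 213 scale 4.4 P at [287.48426832 257.91591957]
[ 0.259  0.48  -0.445  2.093  0.341  0.636 -0.592] [ 0.4746 -0.0142  0.017 ] 13.02 0.0084 [-1.71 -0.38  5.02] [-0.09   0.285  0.037]
```

View pics/d6.png

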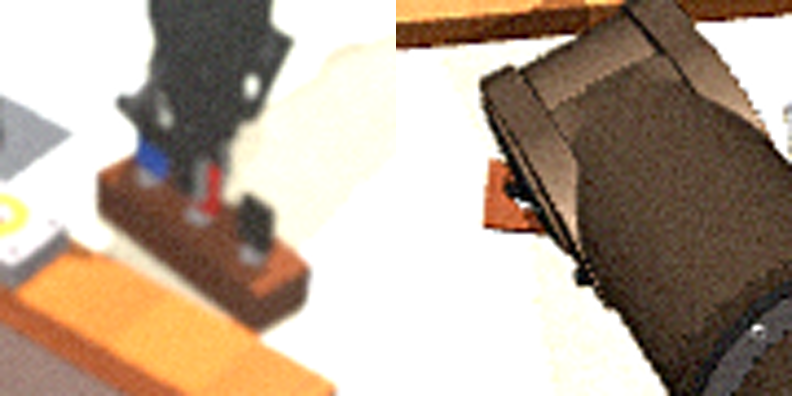

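Call:
arm_command(
  motion=[
    {"dx": 0,"dy": 0,"dz": 0,"spin": 0,"fingers": 1},
    {"dx": 0,"dy": 0,"dz": 0,"spin": 0,"fingers": 1},
    {"dx": 0,"dy": 0,"dz": 5,"spin": 0,"fingers": 1},
    {"dx": 0,"dy": 0,"dz": 15,"spin": 0,"fingers": 1},
    {"dx": 0,"dy": 0,"dz": 30,"spin": 0,"fingers": 1},
    {"dx": 0,"dy": 0,"dz": 50,"spin": 0,"fingers": 1},
    {"dx": 0,"dy": 0,"dz": 80,"spin": 0,"fingers": 1},
    {"dx": 0,"dy": 0,"dz": 110,"spin": 0,"fingers": 1},
    {"dx": 0,"dy": 0,"dz": 140,"spin": 0,"fingers": 1},
    {"dx": 0,"dy": 0,"dz": 140,"spin": 0,"fingers": 1},
    {"dx": 0,"dy": 0,"dz": 140,"spin": 0,"fingers": 1},
  ],
  grip_force=60,
)

```text
time: 13.93
tcp_pos: [0.4756, -0.0141, 0.1587]
ee_rot: [0.542, 0.454, -0.54, 0.456]
contact_force: [0.4, -0.6, -0.7]
gripper_width: 0.0081
```

```bash
python3 - <<'E'
from crop import *
o=st();t,s=shot('d7.png',o['tcp_pos']+[0,0,.02]);st()
E
```

```text
[ 0.358  0.281 -0.537  1.943  0.175  0.959 -0.435] [ 0.4756 -0.0141  0.1587] 13.93 0.0081 [ 0.41 -0.62 -0.72] [-0.012  0.031  0.046]
crop origin 256 104 scale 4.4 P at [301.2698766  149.23219412]
crop origin 244 208 scale 4.4 P at [288.51883505 252.81340662]
[ 0.357  0.284 -0.536  1.946  0.176  0.958 -0.436] [ 0.4738 -0.0143  0.1564] 14.03 0.0078 [-0.37  0.36 -0.65] [-0.063  0.03  -0.013]
```

View pics/d7.png

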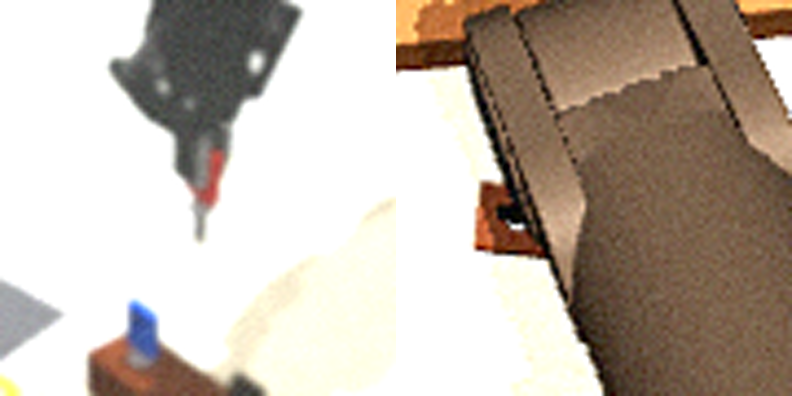

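Call:
arm_command(
  motion=[
    {"dx": 20,"dy": -3,"dz": 5,"spin": 2,"fingers": 1},
    {"dx": 45,"dy": -8,"dz": 5,"spin": 4,"fingers": 1},
    {"dx": 75,"dy": -13,"dz": 5,"spin": 6,"fingers": 1},
    {"dx": 105,"dy": -18,"dz": 5,"spin": 8,"fingers": 1},
    {"dx": 130,"dy": -22,"dz": 5,"spin": 10,"fingers": 1},
    {"dx": 148,"dy": -25,"dz": 5,"spin": 10,"fingers": 1},
    {"dx": 156,"dy": -26.5,"dz": 5,"spin": 10,"fingers": 1},
    {"dx": 156,"dy": -26.5,"dz": 5,"spin": 10,"fingers": 1},
    {"dx": 156,"dy": -26.5,"dz": 5,"spin": 10,"fingers": 1},
    {"dx": 156,"dy": -26.5,"dz": 5,"spin": 10,"fingers": 1},
  ],
)

```text
time: 14.87
tcp_pos: [0.6289, -0.0402, 0.1611]
ee_rot: [0.499, 0.501, -0.5, 0.5]
contact_force: [0.1, -0.0, -0.4]
gripper_width: 0.0076
```

```bash
python3 - <<'E'
from crop import *
from scipy.spatial.transform import Rotation as Ro
o=st();t,s=shot('d8.png',o['tcp_pos']+[0,0,-.011],30,7.5);o=st()
R=Ro.from_quat(o['ee_rot']).as_matrix();print(np.degrees(np.arctan2(R[1,1],R[0,1])),R.round(3))
print(proj(s,[.6304,-.041,.1225]))
E
```

```text
[ 0.316  0.527 -0.51   1.567  0.276  1.121 -0.254] [ 0.6289 -0.0402  0.1611] 14.87 0.0076 [ 0.06 -0.   -0.41] [0.011 0.046 0.014]
crop origin 223 153 scale 6.6 P at [252.91467983 183.12424091]
crop origin 262 169 scale 6.6 P at [292.35319538 198.7848808 ]
[ 0.317  0.526 -0.51   1.567  0.276  1.122 -0.254] [ 0.6293 -0.0404  0.1617] 14.97 0.0079 [ 0.65  0.27 -0.52] [-0.048 -0.042 -0.012]
0.14955036485680984 [[-0.001  1.     0.003]
 [-0.     0.003 -1.   ]
 [-1.    -0.001  0.   ]]
[[252.61377247 192.23168985]]
```

View pics/d8.png

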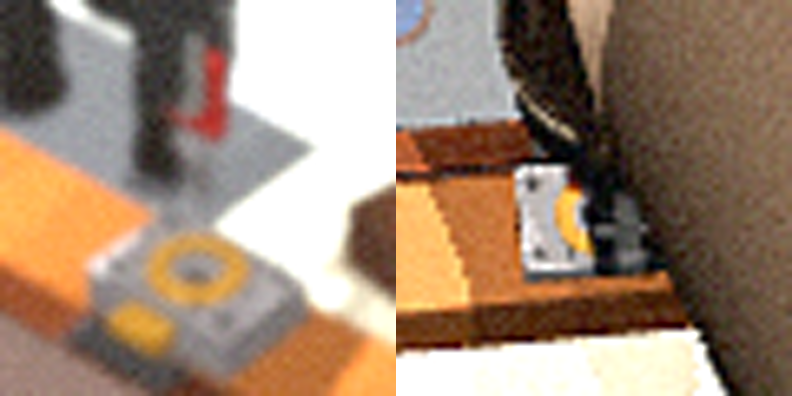

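```bash
python3 - <<'E'
from crop import *
F=np.mean([grab('scene')['frame'].astype(float) for _ in range(8)],0)
T=np.mean([grab('top')['frame'].astype(float) for _ in range(4)],0)
o=st();s=grab('scene')
np.save('F.npy',F)
a=F[158:208,228:283,::-1];a=np.clip((a-20)*1.9,0,255).astype(np.uint8)
a=cv2.resize(a,None,fx=12,fy=12,interpolation=cv2.INTER_CUBIC);cv2.imwrite('pics/z1.png',a)
a=T[175:225,270:325,::-1];a=np.clip((a-10)*2.2,0,255).astype(np.uint8);cv2.imwrite('pics/z2.png',cv2.resize(a,None,fx=10,fy=10,interpolation=cv2.INTER_CUBIC))
p=o['tcp_pos']
for d in(-.011,.017,.042,.06):print(d,(proj(s,p+[0,0,d])-[228,158]+.5)*12)
print('ring',(proj(s,[.6304,-.0405,.1225])-[228,158]+.5)*12,(proj(s,[.6304,-.0405,.119])-[228,158]+.5)*12)
E
```

```text
[ 0.316  0.528 -0.51   1.565  0.276  1.122 -0.254] [ 0.6304 -0.0407  0.1616] 15.57 0.0077 [ 0.14 -0.36 -0.8 ] [ 0.06  -0.027 -0.046]
-0.011 [[298.07033475 308.1207574 ]]
0.017 [[293.63510372 195.41449294]]
0.042 [[289.58234121  91.43004745]]
0.06 [[286.60965779  14.53302681]]
ring [[303.21407753 417.8016747 ]] [[303.7457404 431.1518526]]
```

View pics/z1.png

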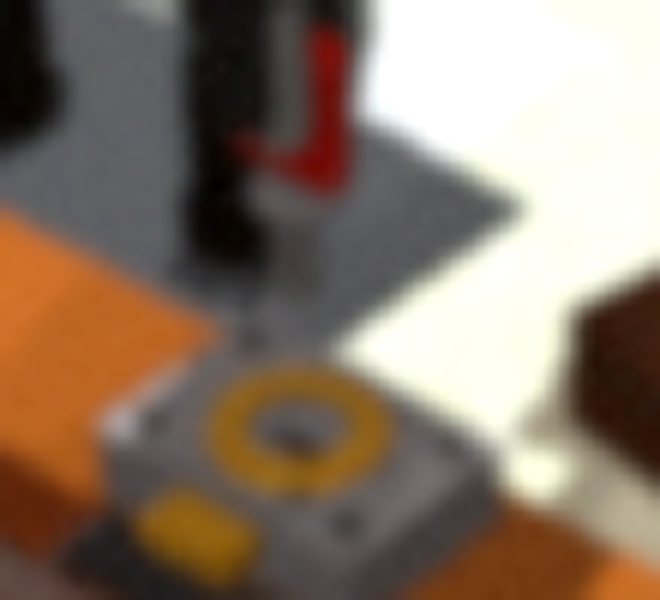

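View pics/z2.png

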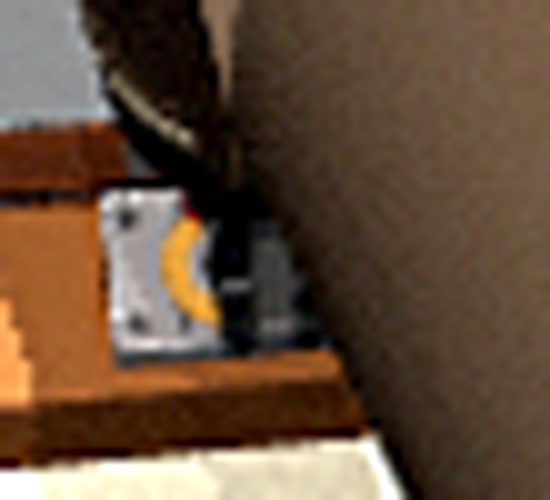

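```bash
python3 - <<'E'
from crop import *
s=grab('scene');p=np.array([.6303,-.0406,.1617])
f=lambda P:((proj(s,P)-[228,158]+.5)*12).round(0)
for n,d in dict(botL_near=(.0045,-.014,.024),botR_near=(.0045,.014,.024),botR_far=(-.0045,.014,.024),topR_near=(.0045,.014,.06),topR_far=(-.0045,.014,.06),colL=(0,-.0088,.015),colR=(0,.0088,.015),tip=(0,0,-.011),bladeR=(0,.0053,0)).items(): print(n,f(p+np.array(d)))
c=np.array([.6304,-.0405,.119])
# lock case top corners
for sx in(-.024,.024):
  for sy in(-.034,.034): print('plate',sx,sy,f(c+[sx,sy,0]))
for a in np.arange(4)*np.pi/2: print('ring',f(c+[.0145*np.cos(a),.0145*np.sin(a),.0035]))
F=np.load('F.npy');h=cv2.cvtColor(F.astype(np.uint8),cv2.COLOR_RGB2HSV)
m=cv2.inRange(h,(0,150,60),(6,255,255))
ys,xs=np.nonzero(m[158:190,240:262]);print('red rows',ys.min()+158,ys.max()+158,xs.min()+240,xs.max()+240)
for y in range(165,176):print(y,F[y,244:262,0].astype(int),)
E
```

```text
botL_near [[224. 149.]]
botR_near [[332. 205.]]
botR_far [[363. 184.]]
topR_near [[327.  53.]]
topR_far [[359.  31.]]
colL [[261. 186.]]
colR [[328. 221.]]
tip [[299. 308.]]
bladeR [[317. 275.]]
plate -0.024 -0.034 [[259. 307.]]
plate -0.024 0.034 [[509. 442.]]
plate 0.024 -0.034 [[ 99. 420.]]
plate 0.024 0.034 [[351. 563.]]
ring [[255. 453.]]
ring [[357. 448.]]
ring [[351. 383.]]
ring [[250. 388.]]
red rows 161 172 253 255
165 [ 32  29  29  29  30  32  44  54  58  61  70  75  76  90 124 151 160 161]
166 [ 31  28  29  29  31  32  43  54  58  61  69  76  78  94 126 149 157 159]
167 [ 31  28  29  31  31  33  45  53  59  61  70  75  77  90 117 138 148 155]
168 [ 34  28  30  33  38  40  48  56  60  62  70  75  75  78  92 110 124 138]
169 [ 33  26  32  43  51  53  58  60  63  66  72  76  73  69  73  82  94 109]
170 [35 25 29 41 52 59 65 67 68 72 77 78 74 68 69 70 74 82]
171 [34 25 27 33 44 58 66 70 74 76 78 79 74 69 69 70 70 73]
172 [36 26 25 29 40 55 65 68 72 75 77 79 73 69 69 71 70 70]
173 [33 23 23 29 44 59 66 66 67 70 73 74 72 69 70 71 70 69]
174 [29 24 27 32 43 60 68 68 67 67 69 68 68 69 70 70 70 69]
175 [29 24 26 27 38 53 63 66 67 66 66 65 66 69 70 69 68 68]
```

Call:
arm_command(
  motion=[
    {"dx": 1,"dy": 0.5,"dz": -8,"spin": 0.5,"fingers": 1},
    {"dx": 1,"dy": 0.5,"dz": -18,"spin": 0.5,"fingers": 1},
    {"dx": 1,"dy": 0.5,"dz": -26,"spin": 0.5,"fingers": 1},
    {"dx": 1,"dy": 0.5,"dz": -30,"spin": 0.5,"fingers": 1},
    {"dx": 1,"dy": 0.5,"dz": -32,"spin": 0.5,"fingers": 1},
    {"dx": 1,"dy": 0.5,"dz": -33,"spin": 0.5,"fingers": 1},
    {"dx": 1,"dy": 0.5,"dz": -33,"spin": 0.5,"fingers": 1},
    {"dx": 1,"dy": 0.5,"dz": -33,"spin": 0.5,"fingers": 1},
  ],
  grip_force=80,
)

```text
time: 16.33
tcp_pos: [0.6317, -0.0401, 0.1289]
ee_rot: [0.497, 0.503, -0.497, 0.503]
contact_force: [-0.2, 0.1, -0.0]
gripper_width: 0.0072
```

Call:
arm_command(
  motion=[
    {"dx": 0,"dy": 0,"dz": -1,"spin": 0,"fingers": 1},
    {"dx": 0,"dy": 0,"dz": -2,"spin": 0,"fingers": 1},
    {"dx": 0,"dy": 0,"dz": -2,"spin": 0,"fingers": 1},
    {"dx": 0,"dy": 0,"dz": -2,"spin": 0,"fingers": 1},
  ],
)

```text
time: 16.67
tcp_pos: [0.6315, -0.0402, 0.1267]
ee_rot: [0.497, 0.503, -0.497, 0.503]
contact_force: [0.5, 0.8, -0.1]
gripper_width: 0.0072
```

Call:
arm_command(
  motion=[
    {"dx": 0,"dy": 0,"dz": -1,"spin": 0,"fingers": 1},
    {"dx": 0,"dy": 0,"dz": -2,"spin": 0,"fingers": 1},
    {"dx": 0,"dy": 0,"dz": -2,"spin": 0,"fingers": 1},
    {"dx": 0,"dy": 0,"dz": -2,"spin": 0,"fingers": 1},
  ],
)

```text
time: 17.0
tcp_pos: [0.6313, -0.0402, 0.1245]
ee_rot: [0.497, 0.503, -0.497, 0.503]
contact_force: [-0.2, -0.2, -0.3]
gripper_width: 0.0075
```

Call:
arm_command(
  motion=[
    {"dx": 0,"dy": 0,"dz": -1,"spin": 0,"fingers": 1},
    {"dx": 0,"dy": 0,"dz": -2,"spin": 0,"fingers": 1},
    {"dx": 0,"dy": 0,"dz": -2,"spin": 0,"fingers": 1},
    {"dx": 0,"dy": 0,"dz": -2,"spin": 0,"fingers": 1},
  ],
)

```text
time: 17.33
tcp_pos: [0.6314, -0.0402, 0.1225]
ee_rot: [0.497, 0.503, -0.497, 0.503]
contact_force: [-0.6, -0.3, 0.5]
gripper_width: 0.0075
```

```bash
python3 - <<'E'
from crop import *
F=np.mean([grab('scene')['frame'].astype(float) for _ in range(4)],0)
o=st()
a=F[158:208,228:283,::-1];a=np.clip((a-20)*1.9,0,255).astype(np.uint8)
cv2.imwrite('pics/z3.png',cv2.resize(a,None,fx=12,fy=12,interpolation=cv2.INTER_CUBIC))
E
```

```text
[ 0.309  0.565 -0.501  1.607  0.301  1.047 -0.267] [ 0.6314 -0.0402  0.1226] 17.53 0.0073 [-0.51  0.48 -1.38] [-0.    -0.001  0.031]
```

View pics/z3.png

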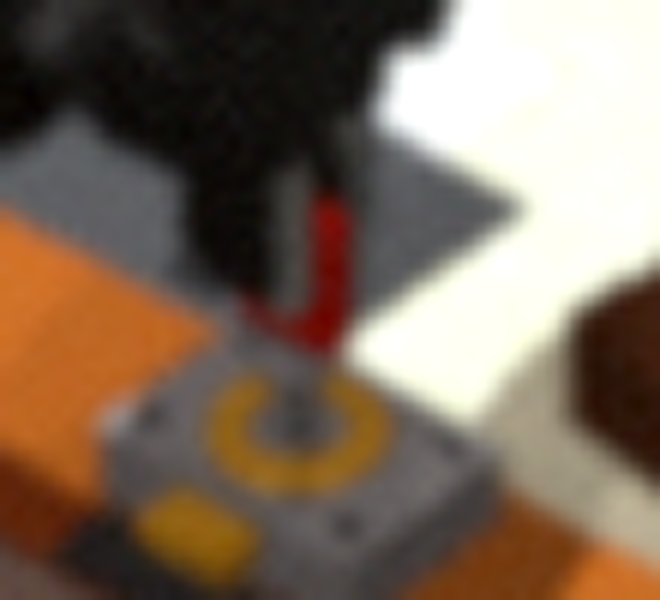

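Call:
arm_command(
  motion=[
    {"dx": 0,"dy": 0,"dz": -0.5,"spin": 7,"fingers": 1},
    {"dx": 0,"dy": 0,"dz": -1,"spin": 0,"fingers": 1},
    {"dx": 0,"dy": 0,"dz": -1.5,"spin": -7,"fingers": 1},
    {"dx": 0,"dy": 0,"dz": -2,"spin": 0,"fingers": 1},
    {"dx": 0,"dy": 0,"dz": -2.5,"spin": 7,"fingers": 1},
    {"dx": 0,"dy": 0,"dz": -3,"spin": 0,"fingers": 1},
    {"dx": 0,"dy": 0,"dz": -3.5,"spin": -7,"fingers": 1},
    {"dx": 0,"dy": 0,"dz": -4,"spin": 0,"fingers": 1},
    {"dx": 0,"dy": 0,"dz": -4.5,"spin": 7,"fingers": 1},
    {"dx": 0,"dy": 0,"dz": -5,"spin": 0,"fingers": 1},
    {"dx": 0,"dy": 0,"dz": -5.5,"spin": -7,"fingers": 1},
    {"dx": 0,"dy": 0,"dz": -6,"spin": 0,"fingers": 1},
  ],
  grip_force=100,
)

```text
time: 18.53
tcp_pos: [0.6319, -0.0414, 0.1183]
ee_rot: [-0.502, -0.497, 0.502, -0.499]
contact_force: [-2.1, -1.8, 11.3]
gripper_width: 0.0069
```

```bash
python3 - <<'E'
from crop import *
st()
F=np.mean([grab('scene')['frame'].astype(float) for _ in range(2)],0)
o=st()
a=F[158:208,228:283,::-1];a=np.clip((a-20)*1.9,0,255).astype(np.uint8)
cv2.imwrite('pics/z4.png',cv2.resize(a,None,fx=12,fy=12,interpolation=cv2.INTER_CUBIC))
E
```

```text
[ 0.307  0.568 -0.495  1.612  0.304  1.037 -0.287] [ 0.6319 -0.0414  0.1183] 18.53 0.0069 [-2.09 -1.84 11.32] [-0.659  0.624 -0.016]
[ 0.309  0.569 -0.499  1.612  0.306  1.038 -0.267] [ 0.6319 -0.0414  0.1181] 18.63 0.0069 [-2.13 -3.17  9.24] [-0.926  0.593  0.011]
```

View pics/z4.png

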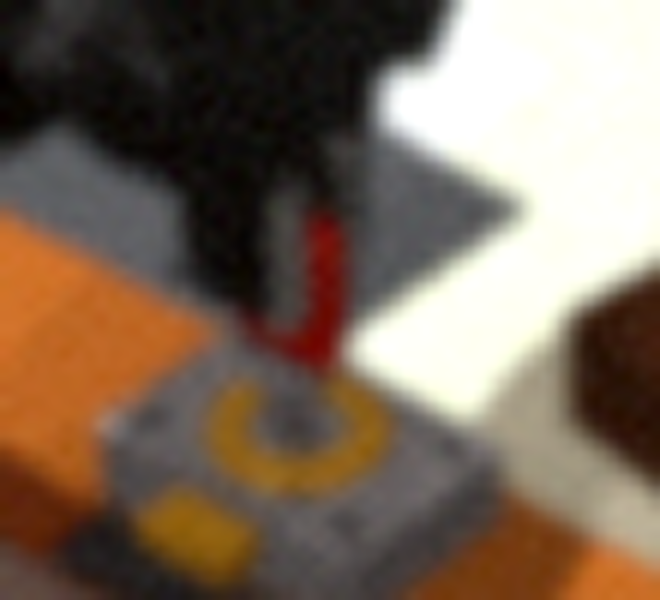

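Call:
arm_command(
  motion=[
    {"dx": 0,"dy": -1,"dz": 0,"spin": 7,"fingers": 1},
    {"dx": 0,"dy": -1,"dz": -0.5,"spin": 0,"fingers": 1},
    {"dx": 0,"dy": -1,"dz": -1,"spin": -7,"fingers": 1},
    {"dx": 0,"dy": -1,"dz": -1.5,"spin": 0,"fingers": 1},
    {"dx": 0,"dy": -1,"dz": -2,"spin": 7,"fingers": 1},
    {"dx": 0,"dy": -1,"dz": -2,"spin": 0,"fingers": 1},
    {"dx": 0,"dy": -1,"dz": -2.5,"spin": -7,"fingers": 1},
    {"dx": 0,"dy": -1,"dz": -2.5,"spin": 0,"fingers": 1},
    {"dx": 0,"dy": -1,"dz": -3,"spin": 7,"fingers": 1},
    {"dx": 0,"dy": -1,"dz": -3,"spin": 0,"fingers": 1},
    {"dx": 0,"dy": -1,"dz": -3,"spin": -7,"fingers": 1},
    {"dx": 0,"dy": -1,"dz": -3,"spin": 0,"fingers": 1},
  ],
)

```text
time: 19.63
tcp_pos: [0.6311, -0.0416, 0.1139]
ee_rot: [-0.502, -0.498, 0.502, -0.498]
contact_force: [-2.1, -0.7, 2.0]
gripper_width: 0.0072
```

```bash
python3 - <<'E'
from crop import *
st()
F=np.mean([grab('scene')['frame'].astype(float) for _ in range(3)],0)
o=st()
a=F[158:208,228:283,::-1];a=np.clip((a-20)*1.9,0,255).astype(np.uint8)
cv2.imwrite('pics/z5.png',cv2.resize(a,None,fx=12,fy=12,interpolation=cv2.INTER_CUBIC))
E
```

```text
[ 0.307  0.572 -0.495  1.617  0.305  1.031 -0.287] [ 0.6311 -0.0416  0.1139] 19.63 0.0072 [-2.09 -0.7   2.03] [0.007 0.552 0.033]
[ 0.309  0.573 -0.497  1.617  0.307  1.031 -0.27 ] [ 0.6311 -0.0415  0.1139] 19.78 0.0068 [-3.19 -1.34  5.05] [-0.345  0.825  0.078]
```

View pics/z5.png

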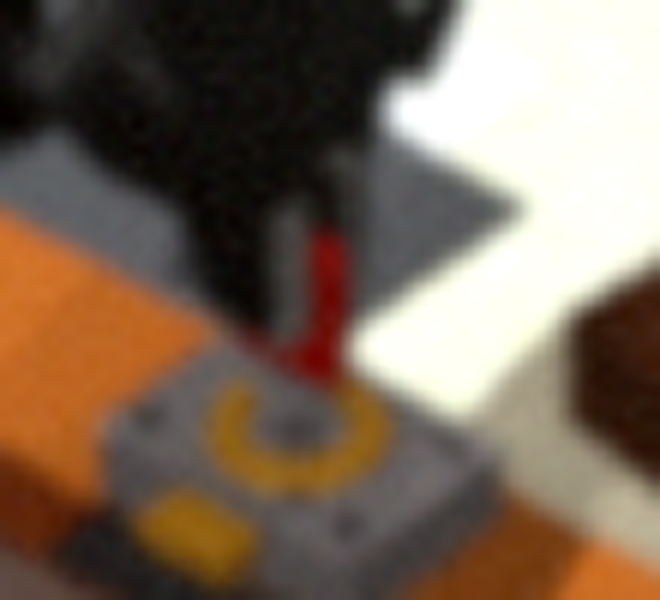

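Call:
arm_command(
  motion=[
    {"dx": -1,"dy": 0,"dz": -0.5,"spin": 7,"fingers": 1},
    {"dx": -1,"dy": 0,"dz": -1,"spin": 0,"fingers": 1},
    {"dx": -1,"dy": 0,"dz": -1.5,"spin": -7,"fingers": 1},
    {"dx": -1,"dy": 0,"dz": -2,"spin": 0,"fingers": 1},
    {"dx": -1,"dy": 0,"dz": -2.5,"spin": 7,"fingers": 1},
    {"dx": -1,"dy": 0,"dz": -3,"spin": 0,"fingers": 1},
    {"dx": -1,"dy": 0,"dz": -3.5,"spin": -7,"fingers": 1},
    {"dx": -1,"dy": 0,"dz": -4,"spin": 0,"fingers": 1},
    {"dx": -1,"dy": 0,"dz": -4.5,"spin": 7,"fingers": 1},
    {"dx": -1,"dy": 0,"dz": -5,"spin": 0,"fingers": 1},
    {"dx": -1,"dy": 0,"dz": -5.5,"spin": -7,"fingers": 1},
    {"dx": -1,"dy": 0,"dz": -6,"spin": 0,"fingers": 1},
  ],
)

```text
time: 20.78
tcp_pos: [0.6314, -0.0406, 0.1091]
ee_rot: [0.503, 0.497, -0.501, 0.498]
contact_force: [-0.9, 1.4, 7.3]
gripper_width: 0.0067
```

```bash
python3 - <<'E'
from crop import *
st()
F=np.mean([grab('scene')['frame'].astype(float) for _ in range(3)],0)
o=st()
a=F[158:208,228:283,::-1];a=np.clip((a-20)*1.9,0,255).astype(np.uint8)
cv2.imwrite('pics/z6.png',cv2.resize(a,None,fx=12,fy=12,interpolation=cv2.INTER_CUBIC))
E
```

```text
[ 0.306  0.576 -0.493  1.624  0.308  1.017 -0.292] [ 0.6314 -0.0406  0.1091] 20.78 0.0067 [-0.9   1.39  7.3 ] [0.277 0.12  0.035]
[ 0.308  0.577 -0.496  1.624  0.31   1.017 -0.274] [ 0.6313 -0.0405  0.1087] 20.93 0.0068 [-2.2   0.86  8.63] [ 0.157  0.585 -0.   ]
```

View pics/z6.png

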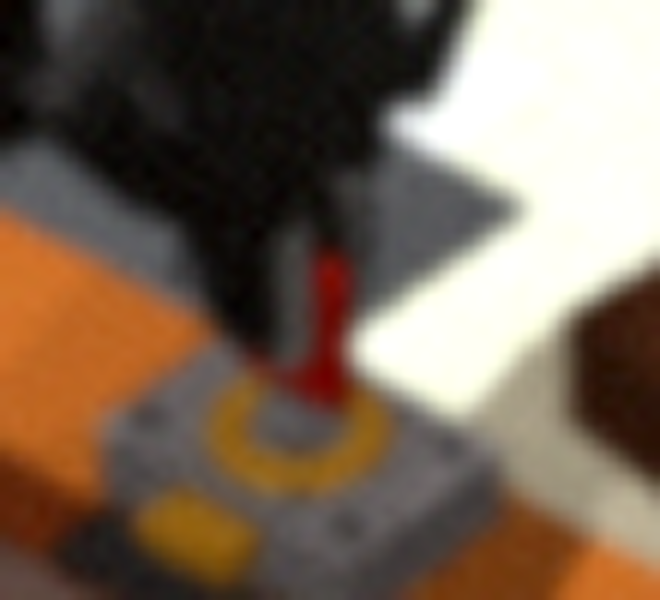

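Call:
arm_command(
  motion=[
    {"dx": 0,"dy": 0,"dz": -0.5,"spin": 7,"fingers": 1},
    {"dx": 0,"dy": 0,"dz": -1,"spin": 0,"fingers": 1},
    {"dx": 0,"dy": 0,"dz": -1.5,"spin": -7,"fingers": 1},
    {"dx": 0,"dy": 0,"dz": -2,"spin": 0,"fingers": 1},
    {"dx": 0,"dy": 0,"dz": -2.5,"spin": 7,"fingers": 1},
    {"dx": 0,"dy": 0,"dz": -3,"spin": 0,"fingers": 1},
    {"dx": 0,"dy": 0,"dz": -3.5,"spin": -7,"fingers": 1},
    {"dx": 0,"dy": 0,"dz": -4,"spin": 0,"fingers": 1},
    {"dx": 0,"dy": 0,"dz": -4.5,"spin": 7,"fingers": 1},
    {"dx": 0,"dy": 0,"dz": -5,"spin": 0,"fingers": 1},
    {"dx": 0,"dy": 0,"dz": -5.5,"spin": -7,"fingers": 1},
    {"dx": 0,"dy": 0,"dz": -6,"spin": 0,"fingers": 1},
  ],
)

```text
time: 21.93
tcp_pos: [0.6307, -0.0403, 0.1022]
ee_rot: [0.503, 0.498, -0.502, 0.498]
contact_force: [-5.3, 1.5, 9.9]
gripper_width: 0.0071
```

```bash
python3 - <<'E'
from crop import *
st()
F=np.mean([grab('scene')['frame'].astype(float) for _ in range(3)],0)
o=st()
a=F[158:208,228:283,::-1];a=np.clip((a-20)*1.9,0,255).astype(np.uint8)
cv2.imwrite('pics/z7.png',cv2.resize(a,None,fx=12,fy=12,interpolation=cv2.INTER_CUBIC))
E
```

```text
[ 0.304  0.583 -0.491  1.631  0.312  1.006 -0.295] [ 0.6307 -0.0403  0.1022] 21.93 0.0071 [-5.28  1.49  9.86] [ 0.565  1.199 -0.068]
[ 0.306  0.583 -0.494  1.631  0.313  1.006 -0.277] [ 0.6306 -0.0403  0.1022] 22.08 0.0068 [-2.77  1.95  6.68] [0.409 0.797 0.038]
```

View pics/z7.png

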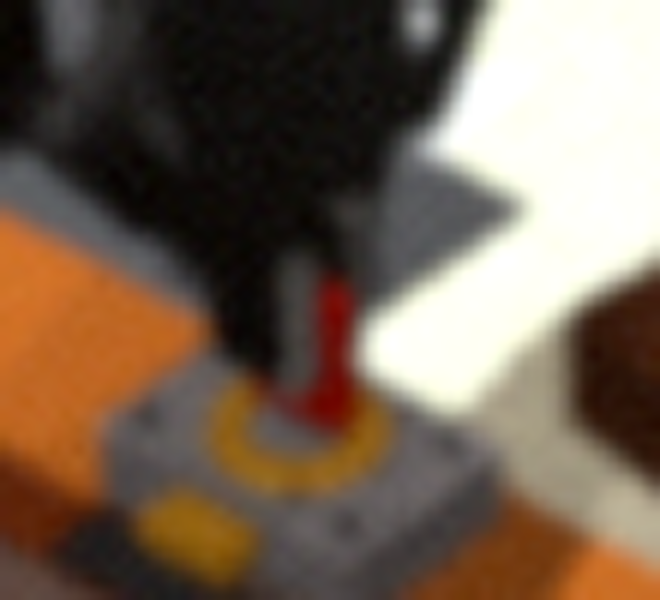

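Call:
arm_command(
  motion=[
    {"dx": -0.5,"dy": 0,"dz": -0.5,"spin": 7,"fingers": 1},
    {"dx": -0.5,"dy": 0,"dz": -1,"spin": 0,"fingers": 1},
    {"dx": -0.5,"dy": 0,"dz": -1.5,"spin": -6,"fingers": 1},
    {"dx": -0.5,"dy": 0,"dz": -2,"spin": 0,"fingers": 1},
    {"dx": -0.5,"dy": 0,"dz": -2.5,"spin": 7,"fingers": 1},
    {"dx": -0.5,"dy": 0,"dz": -3,"spin": 0,"fingers": 1},
    {"dx": -0.5,"dy": 0,"dz": -3,"spin": -6,"fingers": 1},
    {"dx": -0.5,"dy": 0,"dz": -3,"spin": 0,"fingers": 1},
  ],
)

```text
time: 22.75
tcp_pos: [0.6315, -0.0403, 0.102]
ee_rot: [0.502, 0.498, -0.5, 0.5]
contact_force: [-6.5, 0.7, 23.8]
gripper_width: 0.0068
```

```bash
python3 - <<'E'
from crop import *
st()
F=np.mean([grab('scene')['frame'].astype(float) for _ in range(3)],0)
o=st()
a=F[158:208,228:283,::-1];a=np.clip((a-20)*1.9,0,255).astype(np.uint8)
cv2.imwrite('pics/z8.png',cv2.resize(a,None,fx=12,fy=12,interpolation=cv2.INTER_CUBIC))
E
```

```text
[ 0.304  0.582 -0.491  1.633  0.314  1.001 -0.291] [ 0.6315 -0.0403  0.102 ] 22.75 0.0068 [-6.45  0.66 23.76] [ 0.382  1.687 -0.062]
[ 0.306  0.582 -0.494  1.633  0.315  1.002 -0.279] [ 0.6316 -0.0402  0.102 ] 22.9 0.0068 [-7.99  0.03 25.19] [0.174 1.726 0.062]
```

View pics/z8.png

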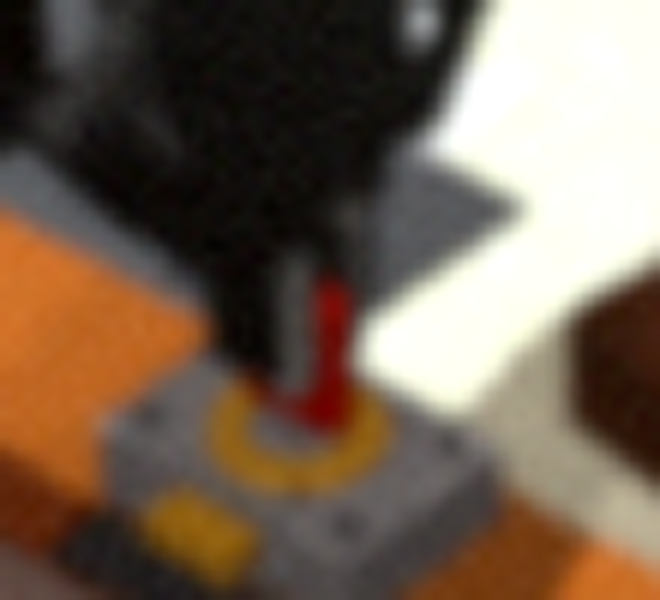

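Call:
arm_command(
  motion=[
    {"dx": 0.5,"dy": 0,"dz": 1,"spin": 0,"fingers": 1},
    {"dx": 0.5,"dy": 0,"dz": 1.5,"spin": -5,"fingers": 1},
    {"dx": 0.5,"dy": 0,"dz": 1.5,"spin": -10,"fingers": 1},
    {"dx": 0.5,"dy": 0,"dz": 1.5,"spin": -15,"fingers": 1},
    {"dx": 0.5,"dy": 0,"dz": 1.5,"spin": -20,"fingers": 1},
    {"dx": 0.5,"dy": 0,"dz": 1.5,"spin": -25,"fingers": 1},
    {"dx": 0.5,"dy": 0,"dz": 1.5,"spin": -30,"fingers": 1},
    {"dx": 0.5,"dy": 0,"dz": 1.5,"spin": -30,"fingers": 1},
    {"dx": 0.5,"dy": 0,"dz": 1.5,"spin": -30,"fingers": 1},
  ],
)

```text
time: 23.65
tcp_pos: [0.6313, -0.0405, 0.1021]
ee_rot: [0.612, 0.356, -0.61, 0.357]
contact_force: [-4.6, -0.2, 16.4]
gripper_width: 0.0072
```

```bash
python3 - <<'E'
from crop import *
from scipy.spatial.transform import Rotation as Ro
st()
F=np.mean([grab('scene')['frame'].astype(float) for _ in range(3)],0)
o=st()
R=Ro.from_quat(o['ee_rot']).as_matrix();print(np.degrees(np.arctan2(R[1,1],R[0,1])),R[:,0])
a=F[158:208,228:283,::-1];a=np.clip((a-20)*1.9,0,255).astype(np.uint8)
cv2.imwrite('pics/z9.png',cv2.resize(a,None,fx=12,fy=12,interpolation=cv2.INTER_CUBIC))
E
```

```text
[ 0.222  0.56  -0.363  1.639  0.229  0.982 -0.732] [ 0.6313 -0.0405  0.1021] 23.65 0.0072 [-4.59 -0.16 16.4 ] [ 0.16  1.24 -0.03]
[ 0.222  0.56  -0.363  1.639  0.229  0.982 -0.732] [ 0.6313 -0.0404  0.1021] 23.8 0.0066 [-4.39  0.51 15.21] [0.122 1.221 0.055]
-29.45800030268837 [ 2.54654130e-03  4.92983848e-04 -9.99996636e-01]
```

View pics/z9.png

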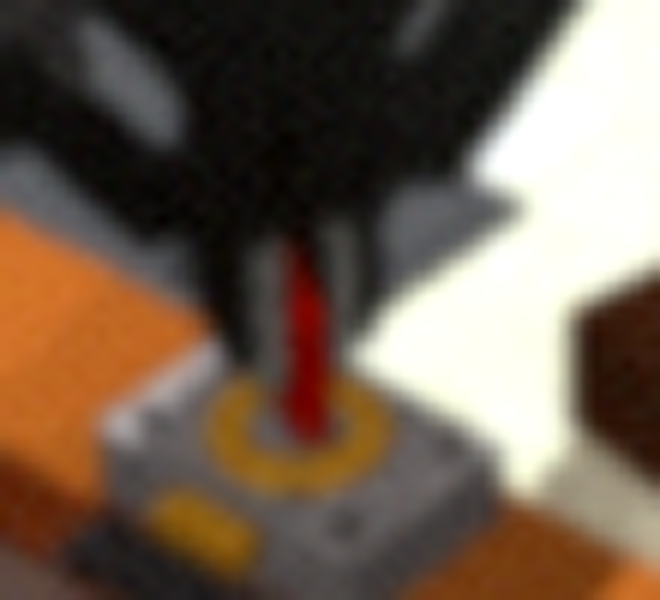

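Call:
arm_command(
  motion=[
    {"dx": 0,"dy": 0,"dz": 0,"spin": -6,"fingers": 1},
    {"dx": 0,"dy": 0,"dz": 0,"spin": -12,"fingers": 1},
    {"dx": 0,"dy": 0,"dz": 0,"spin": -18,"fingers": 1},
    {"dx": 0,"dy": 0,"dz": 0,"spin": -24,"fingers": 1},
    {"dx": 0,"dy": 0,"dz": 0,"spin": -30,"fingers": 1},
    {"dx": 0,"dy": 0,"dz": 0,"spin": -36,"fingers": 1},
    {"dx": 0,"dy": 0,"dz": 0,"spin": -42,"fingers": 1},
    {"dx": 0,"dy": 0,"dz": 0,"spin": -48,"fingers": 1},
    {"dx": 0,"dy": 0,"dz": 0,"spin": -54,"fingers": 1},
    {"dx": 0,"dy": 0,"dz": 0,"spin": -60,"fingers": 1},
    {"dx": 0,"dy": 0,"dz": 0,"spin": -65,"fingers": 1},
    {"dx": 0,"dy": 0,"dz": 0,"spin": -65,"fingers": 1},
  ],
)

```text
time: 24.8
tcp_pos: [0.631, -0.0404, 0.1021]
ee_rot: [0.707, -0.029, -0.706, -0.03]
contact_force: [-6.3, 1.3, 16.5]
gripper_width: 0.0071
```

```bash
cat > v.py <<'E'
from crop import *
import sys
from scipy.spatial.transform import Rotation as Ro
st()
F=np.mean([grab('scene')['frame'].astype(float) for _ in range(4)],0)
o=st()
R=Ro.from_quat(o['ee_rot']).as_matrix();print(np.degrees(np.arctan2(R[1,1],R[0,1])),R[:,0])
a=F[158:208,228:283,::-1];a=np.clip((a-20)*1.9,0,255).astype(np.uint8)
cv2.imwrite('pics/'+sys.argv[1],cv2.resize(a,None,fx=12,fy=12,interpolation=cv2.INTER_CUBIC))
E
python3 v.py z10.png
```

```text
[ 0.032  0.532 -0.077  1.658  0.047  0.952 -1.716] [ 0.631  -0.0404  0.1021] 24.8 0.0071 [-6.35  1.34 16.5 ] [0.282 1.493 0.046]
[ 0.033  0.532 -0.078  1.658  0.048  0.952 -1.711] [ 0.631  -0.0404  0.1021] 25.0 0.0074 [-6.14  1.39 17.47] [0.23  1.492 0.092]
-94.44580055248035 [ 1.96894436e-03  6.97382621e-04 -9.99997818e-01]
```

View pics/z10.png

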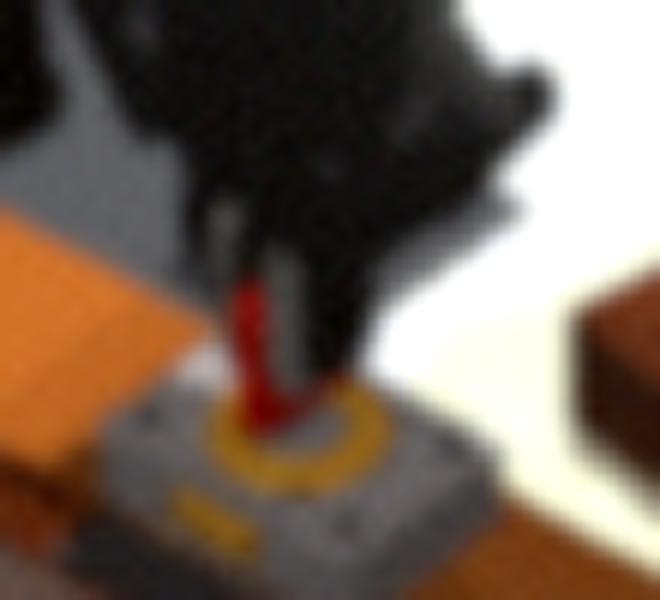

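Call:
arm_command(
  motion=[
    {"dx": 0,"dy": 0,"dz": 0,"spin": -2,"fingers": 1},
    {"dx": 0,"dy": 0,"dz": 0,"spin": -3,"fingers": 1},
    {"dx": 0,"dy": 0,"dz": 0,"spin": -3,"fingers": 1},
    {"dx": 0,"dy": 0,"dz": 0,"spin": -3,"fingers": 1},
    {"dx": 0,"dy": 0,"dz": 0,"spin": -3,"fingers": 1},
    {"dx": 0,"dy": 0,"dz": 0,"spin": -3,"fingers": 1},
  ],
)

```text
time: 25.5
tcp_pos: [0.6311, -0.04, 0.1021]
ee_rot: [0.706, -0.045, -0.705, -0.046]
contact_force: [-5.8, 1.7, 15.9]
gripper_width: 0.0071
```

```bash
python3 v.py z11.png; python3 - <<'E'
from crop import *
t=grab('top');s=grab('scene');save(t,'tf.png');save(s,'sf.png')
im=[]
for c,P in((s,[.48,-.28,.03]),(t,[.48,-.28,.03])):
    q=proj(c,P)[0].astype(int);print(q);a=c['frame'][q[1]-35:q[1]+35,q[0]-45:q[0]+45,::-1];im.append(cv2.resize(cv2.convertScaleAbs(a,alpha=2),None,fx=4.4,fy=4.4,interpolation=cv2.INTER_CUBIC))
a=cv2.imread('pics/z11.png')[:308*1,:];cv2.imwrite('pics/f.png',np.hstack(im))
b=blobs(t,(0,0,0),(180,255,45),(330,225,425,275),30);print([x[:3] for x in b[:5]])
for x in b[:5]:print(onz(t,x[1],.03))
E
```

```text
[ 0.024  0.531 -0.066  1.658  0.039  0.951 -1.756] [ 0.6311 -0.04    0.1021] 25.5 0.0071 [-5.79  1.68 15.86] [0.452 1.524 0.083]
[ 0.024  0.531 -0.066  1.658  0.039  0.951 -1.756] [ 0.631  -0.04    0.1021] 25.7 0.0066 [-6.23  2.02 17.25] [0.417 1.475 0.084]
-97.4338034501235 [ 0.00200551  0.00121846 -0.99999725]
[227 158]
[374 248]
[(np.int32(410), array([338.18, 263.35]), array([330, 249,  21,  26], dtype=int32)), (np.int32(341), array([353.55, 240.22]), array([330, 225,  32,  50], dtype=int32)), (np.int32(147), array([374.9 , 247.99]), array([367, 242,  17,  13], dtype=int32)), (np.int32(144), array([401.69, 247.24]), array([394, 242,  16,  12], dtype=int32))]
[[ 0.44644943 -0.1653945   0.03      ]]
[[ 0.51194854 -0.22067727  0.03      ]]
[[ 0.48254002 -0.2823064   0.03      ]]
[[ 0.47746042 -0.36401481  0.03      ]]
```

View pics/f.png

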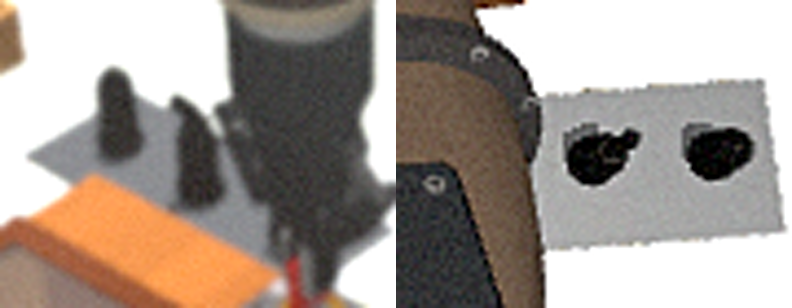

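View pics/z11.png

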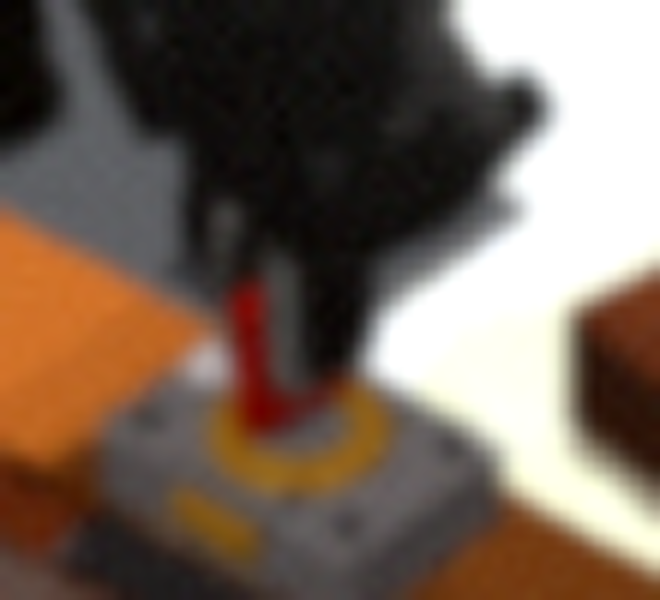

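```bash
python3 -c "
from rig import manip
print(manip.finish_job())"
```

```text
the job is handed in; nothing more can be done
None
```

The job is done and handed in at about 26 s of the 72 s allowed, though no verdict came back. The horned carving is on the runner, and the red key is home and held turned with the latch drawn back.

**Carving:** It stands upright and released between the other two. The last top view put it at about (0.482, -0.282), against my estimate of (0.479, -0.282) for the runner's middle. The domed carving showed no shift. The arm hid the knobbed one in the final pictures, but it looked undisturbed just after the placing.

**Key and lock:** I wiggled the key past both wafers until it stopped with the tool at z = 0.102, the height I expected for fully home. It held there under about 25 N. I then turned the tool to -97°, which should leave the plug at about 85° after the play. The picture shows the latch drawn back by roughly 9 mm. I left the gripper commanded at 100 N, with about 16 N pushing down. Plug and latch values can't be read directly, so these come from the pictures and the tool pose.

**Checks that disagreed:**
- **Fingertips:** in the pictures they sit about 30 mm above the reported TCP. The carving was therefore gripped near its neck (19 mm opening instead of 29), and it slid a few mm before I placed it by force contact. I allowed for this when gripping the key.
- **Lock position:** the two cameras differed by about 4 mm in x. I aimed between them and the key went in.
- **Key grip:** the opening read about 7 mm on the 9 mm head, and a sideways force of about 6 N remained at the end.
- **Other keys:** I did not check the black and blue keys again at the end. The blue one looked in place after the red key was lifted; the black one was mostly out of view.

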